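# Load the cheese feed chute and shut its tail gate

### The arm

A 6-joint arm with a two-finger parallel gripper is mounted at the origin on the work surface. World frame = base frame: x ahead of the robot, y to its left, z up, the work surface at z = 0. Lengths are in m, angles in rad, forces in N, time in s.
With the tool pointing down it reaches from about 0.25 to 0.725 m from the base axis. Payload 4 kg.
Tool frame: the origin (TCP) lies on the centre line of the jaws, within the pads' length; the fingertips stand 19 mm ahead of it and the grasp point (between the pads) is the TCP; z points along the fingers, y is the direction in which the jaws open and shut (so a half turn about z gives the same grasp; the last joint's range is limited). The gripper opens to 85 mm and grips with 20 to 120 N. Pads are 22 mm wide; open, the fingers measure 114 mm over their backs; the gripper's body (76 mm by 85 mm) begins 54 mm behind the grasp point. The pads swing forward as they close: fully open they stand 13 mm farther back than shut.
Start: joints at [-1.286, 0.241, 0.005, 1.335, 0, 1.571], TCP at [0.14, -0.48, 0.25] pointing down, gripper open.
Joint ranges: [-2.72, 2.72], [-1.05, 1.87], [-1.09, 1.28], [-1.99, 2.15], [-1.42, 1.44], [-3.14, 3.14]. Speed limits (rad/s): [2.79, 2.79, 3.14, 3.14, 3.14, 3.14].

### API

Orientations are given as a unit quaternion [x, y, z, w].
In Python, from workcell import bot gives the robot as it stands. The module is installed in compiled form; this text tells all that it offers.
- The arm moves only by the shell command python3 -m handwheel 'ROWS' [OPENING]. ROWS is JSON, a list of rows, each an object of numbers: "dx", "dy", "dz": the shift along the tool's x, y, z as a fraction of full scale; "ax", "ay", "az": the turn, a rotation vector about the tool's x, y, z as a fraction of full scale. In form: [{"dx": .., "dy": .., "dz": .., "ax": .., "ay": .., "az": ..}, ...]. A call has 1 to 12 rows; each row shifts and turns the commanded pose from where the row before left it, along the tool's axes as they then stand; what a row does not reach is not made up. Full scale, the value 1, is 2.5 cm for a shift and 0.15 rad for a turn. A row lasts 1/10 s, in which the tool goes at most 50 mm and 8.59 degrees, less where a joint would pass 70% of its speed; a pose out of reach is approached as far as the arm can. A call with a number of a shift or a turn outside -1 to 1 is refused whole. A call with a gripper value outside its range is refused whole. OPENING is the gripper's target within -1 to 1 (fully open at 1, half-way at 0, shut at -1), set as the call begins (- or left out, the last holds). The fingers move at their own pace and stop on an object; the grip force is fixed at half the most. Time passes only in rows, so rows that do not move let the fingers close. It gives the time, the measured TCP pose, the force and the opening at its end, in the units of the state.
- bot.get_obs(): the state, without advancing time (a new reading comes with each control period).
- bot.camera(name): name is "scene" or "top" or "wrist"; returns a dict with "img" (480x640x3 uint8, red, green, blue), "intrinsics" (3x3 intrinsics, pixels), "eye" and "rotation" of the camera in the world. Camera axes: x right, y down, z forward; pixel columns grow to the right and rows downward; lengths in m; the calibration is good to about 2 mm. The wrist camera is an equidistant fisheye: a pixel r from the principal point sees the ray r / f radians off the axis. A picture is of the moment at which its call begins. There is no depth.
- bot.job_done(): hands the job in, once; it reports no verdict.
Trained networks look in a picture, given as the dict that the camera call returned (one of the last four; its "shot" number tells which), for a name from the list of things; names that differ only in an ending like _2 or _b are one class to them, and where a whole thing is asked for, a point or a joint stands for the part that bears it (a point fixed in the world has none). Each returns a list of dicts, best first, with "confidence" (0 to 1); they miss things now and then, are a little off and sometimes report something else, mostly with a low value. They report only what shows in the picture. A call takes as long as a camera call. They do not tell look-alikes from the thing itself.
- bot.trace(thing, picture): "region" (480x640 bool, what is visible of it) and "rect" ([centre column, centre row, width, height] in pixels, round what is visible of it).
The state is a dict: "clock": time; "joint_pos": joint angles; "joint_vel": joint speeds; "tau": joint torques, N m; "eef_pos": TCP position; "tool_rot": TCP orientation; "ft_force": force on the tool from outside, world axes, zero at the start; "ft_torque": the same for the moment, N m; "grip_width": finger opening in m.
Only numpy, scipy, OpenCV 4.12 (cv2) and the standard library are available. Lean on these libraries where they do the work, as an engineer would, in place of code of your own. Each camera call takes 0.05 s, during which the arm holds its last target.

### The job

Slide the orange tail gate fully open, then load every golden-coated cheese wheel from the board flat into the feed chute, pushing them down the slope until the first rests against the red stop and each other one touches the wheel ahead. Then push the gate shut until its spring detent clicks in. Leave the pale uncoated wheel and everything else where it is.

Things in the scene. Friction and masses are not known exactly. Their poses are not given: they have to be found in the camera images.
- chute: fixed stainless feed chute on legs, 400 mm long, 102 mm wide. Origin: table level, under its middle; own +y points (level) uphill along the chute, own +x across it, away from the gate handle. Deck centreline at own x = 0; the deck rises 10 degrees towards +y. Wheels do not slide down it by themselves. At its low end a white machine housing, 110 mm high
- chute_stop (a point): point on the deck, on the centreline, at the face of the red escapement stop block (34 mm wide, 40 mm high); deck 28 mm above the table here. First wheel home: its origin is 32 mm up the slope; each further one 64 mm higher. A clear plastic bridge 110 mm wide crosses over the channel from 16 mm below to 18 mm above this point, its top 62 mm off the deck
- chute_channel (a point): point on the deck, on the centreline, 130 mm up the slope from chute_stop. From 0 to 258 mm: channel 70 mm wide, walls 46 mm high, capped by blue lips (top 50 mm off the deck) overhanging 10 mm a side, leaving a 50 mm open slot: wheels cannot be put in or taken out there, but closed fingers can reach in from above and push
- chute_load (a point): point on the deck, on the centreline, in the open loading end, where wheels are set down: 335 mm up the slope from chute_stop (86 mm above the table). The loading end runs from 286 to 400 mm, 78 mm wide between low walls 16 mm high, its upper end open. The gate crosses between it and the channel, at 265 to 275 mm
- gate (a joint): slide of the orange tail gate across the chute, m: 0 = fully open (clear of the channel, at its end stop), 0.080 = fully shut across the channel; shuts along the chute's own +x. Friction about 0.8 N; a spring detent must be overridden between 0.065 and 0.078 (5 to 8 N), then it snaps in and holds at 0.078 to 0.080. Starts part-way
- gate_grip (a point): centre of the top edge of the gate's upright orange handle paddle, moving with the gate: 16 mm thick along the sliding direction (chute's x), 40 mm wide along the slope, 60 mm of it clear above its slider, leaning 10 degrees with the deck; 125 mm behind the gate's leading edge
- board: fixed pale wooden board 240 x 340 x 12 mm on the table on which the wheels lie. Origin: centre of its underside; top 12 mm higher
- pale_cheese: an uncoated, pale cream cheese wheel of the same size (64 x 40 mm) on the board; not to be loaded. Origin: centre of its underside
- brush: red-handled coating brush, about 180 mm long, 45 mm high, lying on the table; leave alone. Origin: under its middle
- coat_jar: amber jar with yellow cap, 70 mm wide, 90 mm high; leave alone. Origin: centre of its underside
- label_roll: roll of blank labels, 90 mm wide, 50 mm high, standing flat beyond the chute; leave alone. Origin: centre of its underside
- spatula: blue-handled spatula lying on the table; leave alone. Origin: under its middle
- cup: blue plastic cup, 80 mm wide, 90 mm high, beyond the chute; leave alone. Origin: centre of its underside
- cheese0: one of up to four golden-coated cheese wheels to be loaded (3 or 4 are present; an absent one gives None): flat disc, 64 mm diameter, 40 mm high, rim corners rounded 6 mm, 0.10-0.19 kg, lying flat on the wooden board. Origin: centre of its underside; z is its axis, up. It may get knocked aside by some cm.
- cheese1: one of up to four golden-coated cheese wheels to be loaded (3 or 4 are present; an absent one gives None): flat disc, 64 mm diameter, 40 mm high, rim corners rounded 6 mm, 0.10-0.19 kg, lying flat on the wooden board. Origin: centre of its underside; z is its axis, up. It may get knocked aside by some cm.
- cheese2: one of up to four golden-coated cheese wheels to be loaded (3 or 4 are present; an absent one gives None): flat disc, 64 mm diameter, 40 mm high, rim corners rounded 6 mm, 0.10-0.19 kg, lying flat on the wooden board. Origin: centre of its underside; z is its axis, up. It may get knocked aside by some cm.
- cheese3: one of up to four golden-coated cheese wheels to be loaded (3 or 4 are present; an absent one gives None): flat disc, 64 mm diameter, 40 mm high, rim corners rounded 6 mm, 0.10-0.19 kg, lying flat on the wooden board. Origin: centre of its underside; z is its axis, up. It may get knocked aside by some cm.
Things that resemble listed ones, but are neither listed nor needed, are in the scene too. What is shaped like the cheese0 but green is not meant.

How it is judged:
On the way, in this order (a step that is already met when the one before it is completed fails the run):
1. the tail gate is drawn fully open (joint under 8 mm) (value of joint gate below 0.008 m), for 0.2 s.
2. all golden wheels present stand in an unbroken row against the red stop, with the gate open (x of cheese0 in the frame of chute between -0.008 and 0.008 m and z of each of cheese0, cheese1, cheese2, cheese3 in the frame of chute below 0.08 m and (distance between cheese0 and chute_stop between 0.028 and 0.036 m or distance between cheese0 and chute_stop between 0.091 and 0.102 m or distance between cheese0 and chute_stop between 0.154 and 0.168 m or distance between cheese0 and chute_stop between 0.217 and 0.234 m) and (distance between cheese0 and chute_stop below 0.037 m or distance between cheese0 and cheese1 below 0.069 m or distance between cheese0 and cheese2 below 0.069 m or distance between cheese0 and cheese3 below 0.069 m) and x of cheese1 in the frame of chute between -0.008 and 0.008 m and (distance between cheese1 and chute_stop between 0.028 and 0.036 m or distance between cheese1 and chute_stop between 0.091 and 0.102 m or distance between cheese1 and chute_stop between 0.154 and 0.168 m or distance between cheese1 and chute_stop between 0.217 and 0.234 m) and (distance between cheese1 and chute_stop below 0.037 m or distance between cheese1 and cheese0 below 0.069 m or distance between cheese1 and cheese2 below 0.069 m or distance between cheese1 and cheese3 below 0.069 m) and x of cheese2 in the frame of chute between -0.008 and 0.008 m and (distance between cheese2 and chute_stop between 0.028 and 0.036 m or distance between cheese2 and chute_stop between 0.091 and 0.102 m or distance between cheese2 and chute_stop between 0.154 and 0.168 m or distance between cheese2 and chute_stop between 0.217 and 0.234 m) and (distance between cheese2 and chute_stop below 0.037 m or distance between cheese2 and cheese0 below 0.069 m or distance between cheese2 and cheese1 below 0.069 m or distance between cheese2 and cheese3 below 0.069 m) and x of cheese3 in the frame of chute between -0.008 and 0.008 m and (distance between cheese3 and chute_stop between 0.028 and 0.036 m or distance between cheese3 and chute_stop between 0.091 and 0.102 m or distance between cheese3 and chute_stop between 0.154 and 0.168 m or distance between cheese3 and chute_stop between 0.217 and 0.234 m) and (distance between cheese3 and chute_stop below 0.037 m or distance between cheese3 and cheese0 below 0.069 m or distance between cheese3 and cheese1 below 0.069 m or distance between cheese3 and cheese2 below 0.069 m) and distance between any of cheese0, cheese1, cheese2, cheese3 and chute_stop below 0.036 m and value of joint gate below 0.03 m), for 0.2 s.
3. the tail gate is pushed shut past its detent (joint over 77 mm) (value of joint gate above 0.077 m), for 0.2 s.
At the end, for the whole second after the job is handed in: Every golden wheel present lies flat on the chute deck in an unbroken row: the first within 4 mm of the red stop, the next ones within 4 to 10 mm of their places (64 mm pitch) in the row, all at rest (under 0.02 m/s), and the gate is shut past its detent (joint over 0.077 m) (x of cheese0 in the frame of chute between -0.008 and 0.008 m and z of each of cheese0, cheese1, cheese2, cheese3 in the frame of chute below 0.08 m and (distance between cheese0 and chute_stop between 0.028 and 0.036 m or distance between cheese0 and chute_stop between 0.091 and 0.102 m or distance between cheese0 and chute_stop between 0.154 and 0.168 m or distance between cheese0 and chute_stop between 0.217 and 0.234 m) and (distance between cheese0 and chute_stop below 0.037 m or distance between cheese0 and cheese1 below 0.069 m or distance between cheese0 and cheese2 below 0.069 m or distance between cheese0 and cheese3 below 0.069 m) and x of cheese1 in the frame of chute between -0.008 and 0.008 m and (distance between cheese1 and chute_stop between 0.028 and 0.036 m or distance between cheese1 and chute_stop between 0.091 and 0.102 m or distance between cheese1 and chute_stop between 0.154 and 0.168 m or distance between cheese1 and chute_stop between 0.217 and 0.234 m) and (distance between cheese1 and chute_stop below 0.037 m or distance between cheese1 and cheese0 below 0.069 m or distance between cheese1 and cheese2 below 0.069 m or distance between cheese1 and cheese3 below 0.069 m) and x of cheese2 in the frame of chute between -0.008 and 0.008 m and (distance between cheese2 and chute_stop between 0.028 and 0.036 m or distance between cheese2 and chute_stop between 0.091 and 0.102 m or distance between cheese2 and chute_stop between 0.154 and 0.168 m or distance between cheese2 and chute_stop between 0.217 and 0.234 m) and (distance between cheese2 and chute_stop below 0.037 m or distance between cheese2 and cheese0 below 0.069 m or distance between cheese2 and cheese1 below 0.069 m or distance between cheese2 and cheese3 below 0.069 m) and x of cheese3 in the frame of chute between -0.008 and 0.008 m and (distance between cheese3 and chute_stop between 0.028 and 0.036 m or distance between cheese3 and chute_stop between 0.091 and 0.102 m or distance between cheese3 and chute_stop between 0.154 and 0.168 m or distance between cheese3 and chute_stop between 0.217 and 0.234 m) and (distance between cheese3 and chute_stop below 0.037 m or distance between cheese3 and cheese0 below 0.069 m or distance between cheese3 and cheese1 below 0.069 m or distance between cheese3 and cheese2 below 0.069 m) and distance between any of cheese0, cheese1, cheese2, cheese3 and chute_stop below 0.036 m and linear speed of each of cheese0, cheese1, cheese2, cheese3 below 0.02 m/s and value of joint gate above 0.077 m); the robot touches nothing.
It fails at once if the pale uncoated wheel is moved more than 3 cm (distance of pale_cheese from where it was at the start of the episode above 0.03 m).
It fails at once if the brush, jar, label roll, spatula or cup is moved more than 3 cm (distance of any of brush, coat_jar, label_roll, spatula, cup from where it was at the start of the episode above 0.03 m).
Of cheese0, cheese1, cheese2, cheese3 only 3 to 4 are there at a start; the rules pass over those that are not, and their reading is None.
At some moment in a run one of cheese0, cheese1, cheese2, cheese3 may be knocked a few centimetres aside while the robot is not near it.
It also fails if it takes over 210 s, if anything falls off the work surface, if the arm or the gripper's body presses on something with over 40 N, if the wrist force passes 120 N, or if a joint passes its speed limit or range.

## Working session

There is one attempt and no reset: what is moved stays moved. The work goes in short steps, Python scripts to look and compute and a shell command to move; the robot and the scene stay as the last step left them, time stands still between calls to the robot, and variables do not carry over. Pictures are saved under pics/ and viewed, and the job is handed in when it is done.

```bash
mkdir -p pics; ls; cat > h.py <<'E'
import numpy as np, cv2
from workcell import bot
from scipy.spatial.transform import Rotation as R
def snap(name,fn=None):
    c=bot.camera(name)
    if fn: cv2.imwrite('pics/'+fn,c['img'][:,:,::-1])
    return c
def ray(c,u,v):
    K=np.array(c['intrinsics']);x=(u-K[0,2])/K[0,0];y=(v-K[1,2])/K[1,1]
    return np.array(c['rotation'])@np.array([x,y,1.])
def atz(c,u,v,z):
    d=ray(c,u,v);e=np.array(c['eye']);return e+d*(z-e[2])/d[2]
def proj(c,p):
    q=np.array(c['rotation']).T@(np.array(p)-np.array(c['eye']));K=np.array(c['intrinsics'])
    return K[0,0]*q[0]/q[2]+K[0,2],K[1,1]*q[1]/q[2]+K[1,2]
E
python3 - <<'E'
from h import *
for n in('scene','top','wrist'):
    c=snap(n,n+'1.png');print(n,c['eye'],c['intrinsics'],c['rotation'],c.keys())
print(bot.get_obs())
E
```

```text
pics
scene [ 1.20330298 -0.48030275  0.81224773] [[475.12595337   0.         309.91843511]
 [  0.         475.12595337 234.28167857]
 [  0.           0.           1.        ]] [ 0.80843622  0.4053216  -0.19562409 -0.37931055] dict_keys(['img', 'intrinsics', 'eye', 'rotation', 'shot'])
top [0.28150751 0.0307909  1.35760683] [[579.18474422   0.         324.53917642]
 [  0.         579.18474422 240.54860822]
 [  0.           0.           1.        ]] [-0.69837151  0.70845222 -0.07094369  0.07307313] dict_keys(['img', 'intrinsics', 'eye', 'rotation', 'shot'])
wrist [ 0.21742674 -0.45771756  0.37268276] [[371.64829954   0.         316.50276266]
 [  0.         371.64829954 237.4700079 ]
 [  0.           0.           1.        ]] [ 0.78980977 -0.59179587 -0.0969074   0.12879107] dict_keys(['img', 'intrinsics', 'eye', 'rotation', 'shot'])
{'clock': 0.15, 'joint_pos': array([-1.28601900e+00,  2.41284303e-01,  4.05227001e-03,  1.33516817e+00,
        4.17699219e-05,  1.57081083e+00]), 'joint_vel': array([-0.00011481, -0.0035957 ,  0.00415197,  0.00075417,  0.00046264,
        0.00094017]), 'tau': array([-1.24933522e-03, -3.72633398e+01,  2.52639645e+01,  1.23638616e-02,
       -7.45557190e-05, -3.45431417e-06]), 'eef_pos': array([ 0.14036325, -0.47944874,  0.24960234]), 'tool_rot': array([ 9.89880564e-01,  1.41900762e-01, -9.31336540e-05, -7.96785672e-04]), 'ft_force': array([-0.12181865,  0.58325605,  0.67332521]), 'ft_torque': array([-0.00058316,  0.0054851 , -0.00930347]), 'grip_width': 0.08534532428446684}
```

View pics/scene1.png

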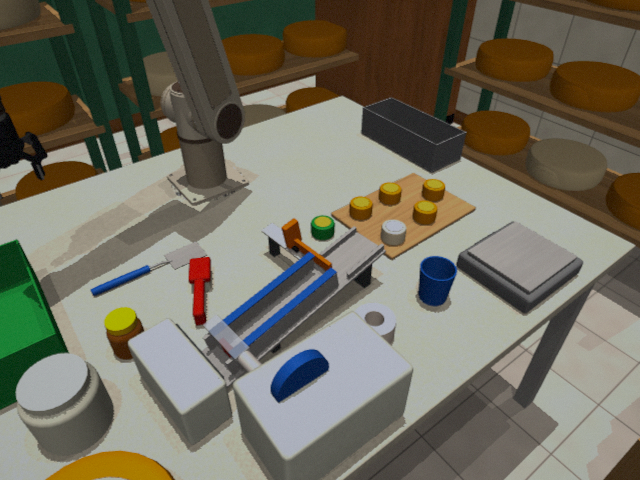

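View pics/top1.png

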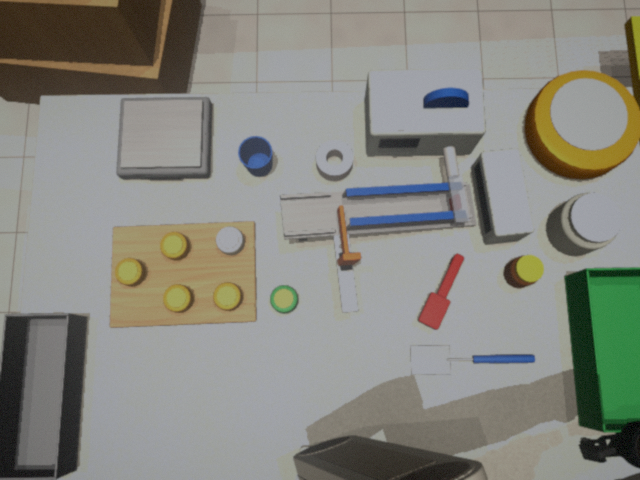

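View pics/wrist1.png

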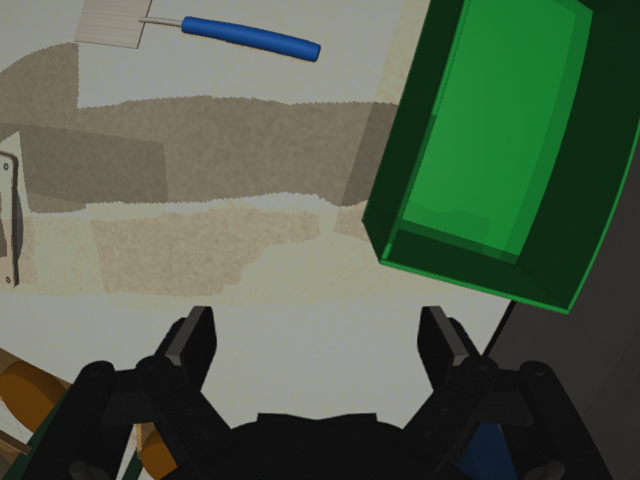

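```bash
cat >> h.py <<'E'
_q=bot.camera
def cam(name,fn=None):
    c=dict(_q(name)); 
    if fn: cv2.imwrite('pics/'+fn,c['img'][:,:,::-1])
    return c
def M(c): return R.from_quat(c['rotation']).as_matrix()
def ray(c,u,v):
    K=np.array(c['intrinsics']);x=(u-K[0,2])/K[0,0];y=(v-K[1,2])/K[1,1]
    return M(c)@np.array([x,y,1.])
def proj(c,P):
    q=(np.atleast_2d(P)-np.array(c['eye']))@M(c);K=np.array(c['intrinsics'])
    return np.c_[K[0,0]*q[:,0]/q[:,2]+K[0,2],K[1,1]*q[:,1]/q[:,2]+K[1,2]]
a=np.linspace(0,2*np.pi,60,endpoint=False)
CYL=np.vstack([np.c_[r*np.cos(a),r*np.sin(a),z+0*a] for r,z in((.026,.04),(.0302,.0382),(.032,.034),(.032,.006),(.026,0))])
def rect(c,p,X=CYL):
    q=proj(c,X+p);lo,hi=q.min(0),q.max(0);return np.r_[(lo+hi)/2,hi-lo]
E
python3 - <<'E'
from h import *
from scipy.optimize import least_squares
T=cam('top');S=cam('scene')
import json
res={}
for n in('cheese0','pale_cheese','board','brush','gate','chute','chute_stop'):
  for nm,c in(('top',T),('scene',S)):
    for d in bot.trace(n,c):print(n,nm,round(d['confidence'],2),np.round(d['rect'],1),d['region'].sum()); res.setdefault((n,nm),[]).append(np.array(d['rect']))
A=res[('cheese0','top')];B=res[('cheese0','scene')]
for r in A:
    p=atz(T,r[0],r[1],.04)
    best=None
    for b in B:
        f=lambda p:np.r_[(rect(T,p)-r)[:2],(rect(S,p)-b)[:2]]
        s=least_squares(f,[p[0],p[1],.012])
        if best is None or s.cost<best.cost:best=s;bb=b
    print(np.round(r),np.round(bb),np.round(best.x,4),best.cost)
E
python3 - <<'E'
from h import *
T=cam('top');S=cam('scene')
cv2.imwrite('pics/ct.png',cv2.resize(T['img'][170:320,265:490,::-1],None,fx=3.5,fy=3.5,interpolation=cv2.INTER_CUBIC))
cv2.imwrite('pics/cs.png',cv2.resize(S['img'][210:390,195:395,::-1],None,fx=3.3,fy=3.3,interpolation=cv2.INTER_CUBIC))
E
```

```text
cheese0 top 0.84 [172.3 245.   33.3  32.3] 698
cheese0 top 0.77 [132.1 273.1  32.1  29.7] 696
cheese0 top 0.61 [284.  297.8  23.6  27.3] 654
cheese0 top 0.6 [176.7 297.   30.4  28.2] 706
cheese0 top 0.56 [228.4 298.   27.9  29.3] 664
cheese0 scene 0.78 [361.  212.2  21.2  24.4] 477
cheese0 scene 0.76 [390.6 193.2  23.6  26.7] 440
cheese0 scene 0.76 [425.9 213.8  26.1  27.5] 495
cheese0 scene 0.75 [322.2 228.1  21.3  22.3] 509
cheese0 scene 0.68 [432.4 190.7  22.1  23.7] 417
pale_cheese top 0.74 [231.4 240.8  29.4  27.3] 626
pale_cheese scene 0.72 [389.4 232.6  26.5  24. ] 543
pale_cheese scene 0.7 [391.2 192.6  24.3  26.7] 437
board scene 0.78 [403.2 215.4 136.8  88.5] 3824
board scene 0.66 [389.1 232.4  28.1  24.9] 552
brush top 0.63 [440.6 291.4  44.9  78.9] 1215
brush scene 0.73 [198.9 290.7  19.1  66.4] 1100
gate top 0.61 [350.8 238.4  22.7  63. ] 639
gate scene 0.73 [307.  242.2  50.7  52.3] 683
chute top 0.63 [408.2 230.4 256.5 165.4] 15065
chute top 0.53 [233.  239.9  28.   23.9] 657
chute scene 0.63 [254.2 331.6 258.3 225.5] 19024
chute_stop top 0.61 [408.2 230.6 254.3 163.1] 15388
chute_stop scene 0.89 [254.2 331.5 257.7 224.7] 19084
[172. 245.  33.  32.] [426. 214.  26.  28.] [0.5514 0.3899 0.0042] 0.08257211433890395
[132. 273.  32.  30.] [432. 191.  22.  24.] [0.4871 0.4816 0.0071] 0.5260025116991889
[284. 298.  24.  27.] [322. 228.  21.  22.] [ 0.4244  0.1282 -0.0009] 0.0004892532824891318
[177. 297.  30.  28.] [391. 193.  24.  27.] [0.4284 0.3734 0.0119] 0.0008373824540417423
[228. 298.  28.  29.] [361. 212.  21.  24.] [ 0.4274  0.2592 -0.006 ] 0.734044511933727
```

View pics/ct.png

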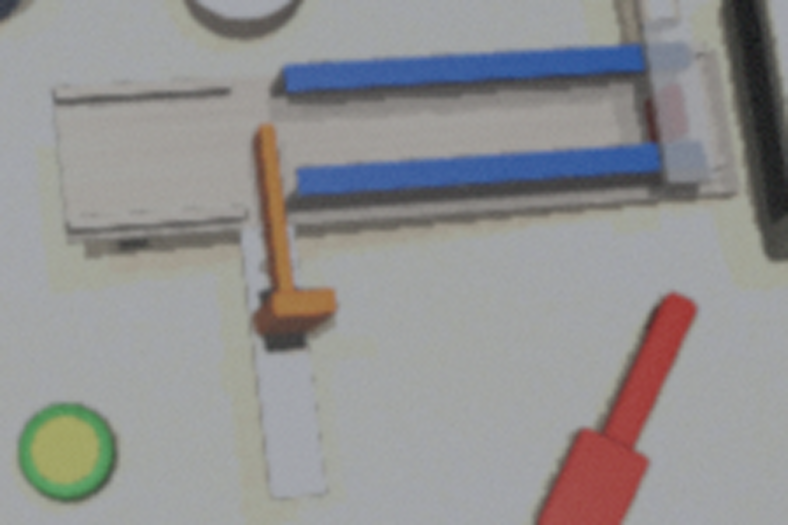

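View pics/cs.png

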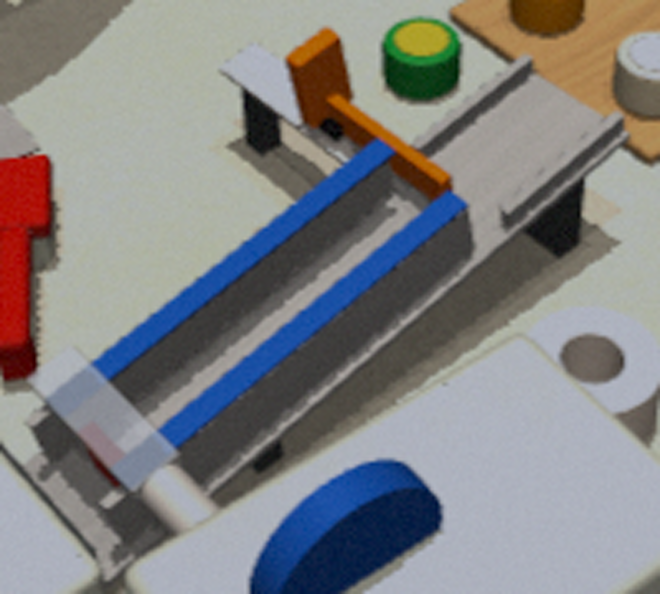

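```bash
cat > ch.py <<'E'
from h import *
from scipy.optimize import least_squares
t=np.radians(10)
def cw(P,snh):  # P=[x0,y0,z0,yaw]
    snh=np.atleast_2d(snh);s,n,h=snh.T
    loc=np.c_[n,s*np.cos(t)-h*np.sin(t),s*np.sin(t)+h*np.cos(t)]
    return R.from_euler('z',P[3]).apply(loc)+np.array(P[:3])
E
cat > fit1.py <<'E'
from ch import *
T=cam('top');S=cam('scene')
tp=[((286,68),(.258,.045,.05)),((287,93),(.258,.025,.05)),((297,170),(.258,-.025,.05)),((298,195),(.258,-.045,.05)),
((658,145),(.018,-.025,.05)),((660,172),(.018,-.045,.05)),((643,45),(.018,.045,.05)),((645,70),(.018,.025,.05)),]
sp=[((370,143),(.258,-.045,.05)),((399,152),(.258,-.025,.05)),((430,203),(.258,.025,.05)),((467,207),(.258,.045,.05))]
tu=np.array([np.array(a)/3.5+[265,170] for a,b in tp])-.36;su=np.array([np.array(a)/3.3+[195,210] for a,b in sp])-.35
tm=[b for a,b in tp];sm=[b for a,b in sp]
f=lambda P:np.r_[(proj(T,cw(P,tm))-tu).ravel(),(proj(S,cw(P,sm))-su).ravel()]
s=least_squares(f,[.55,-.15,.028,0],loss='soft_l1')
print(np.round(s.x,4));print(np.round(f(s.x).reshape(-1,2),1))
np.save('P.npy',s.x)
for nm,c,o,k,fn in(('t',T,(265,170),3.5,(225,150)),('s',S,(195,210),3.3,(200,180))):
    im=cv2.resize(c['img'][o[1]:o[1]+fn[1],o[0]:o[0]+fn[0],::-1],None,fx=k,fy=k)
    def L(pts,col):
        q=((proj(c,cw(s.x,pts))-o)*k).astype(int);cv2.polylines(im,[q],False,col,1)
    for n in(.045,.025,-.025,-.045):L([(.0,n,.05),(.258,n,.05)],(0,255,0))
    L([(.286,.039,0),(.4,.039,0),(.4,-.039,0),(.286,-.039,0)],(0,0,255))
    L([(0,.017,0),(0,.017,.04),(0,-.017,.04),(0,-.017,0)],(255,0,255))
    cv2.imwrite(f'pics/ov_{nm}.png',im)
E
python3 fit1.py
```

```text
[ 0.6367 -0.2655  0.0241  0.0963]
[[-0.3 -1.6]
 [ 0.5 -0.1]
 [ 0.3 -0.4]
 [ 1.1  1.3]
 [-0.6  0. ]
 [ 0.2  0.8]
 [-1.  -0.7]
 [-0.2  0.5]
 [ 0.3 -0.8]
 [-2.3  1. ]
 [ 4.2 -2.7]
 [-0.3  0.9]]
```

```bash
python3 - <<'E'
import cv2,numpy as np
a=cv2.imread('pics/ov_t.png');b=cv2.imread('pics/ov_s.png')
b=cv2.resize(b,None,fx=.9,fy=.9)
cv2.imwrite('pics/ov.png',np.vstack([cv2.resize(a,(600,int(a.shape[0]*600/a.shape[1]))),cv2.resize(b,(600,540))])[:, :][:940])
E
```

```text
(no output)
```

View pics/ov_t.png

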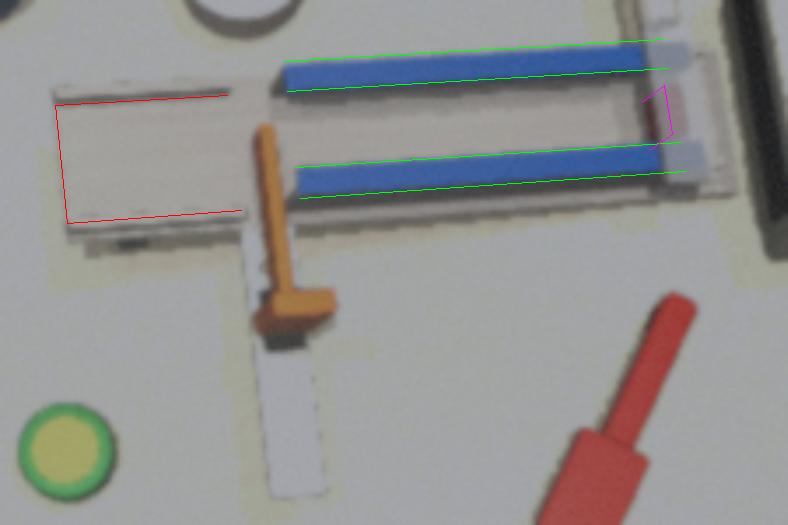

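View pics/ov_s.png

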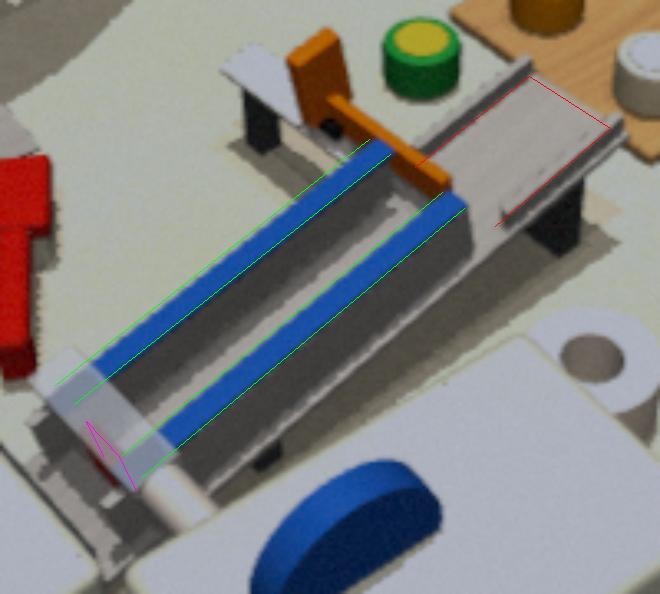

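```bash
sed -i "s/((430,203),(.258,.025,.05))/((441,193),(.258,.025,.05))/; s/^s=least.*/s=least_squares(f,[.55,-.15,.028,0,.04],loss='soft_l1')/; s/^f=lambda P:/def sub(m,P): m=np.array(m);m[:,1]=np.where(abs(m[:,1])>.03,np.sign(m[:,1])*P[4],m[:,1]);return m\nf=lambda P:/; s/cw(P,tm)/cw(P,sub(tm,P))/; s/cw(P,sm)/cw(P,sub(sm,P))/; s/(.045,.025,-.025,-.045):L/(s.x[4],.025,-.025,-s.x[4]):L/" fit1.py; python3 fit1.py
python3 - <<'E'
from ch import *
P=np.load('P.npy')
for z in(P[2],.028):
  P[2]=z
  print('stop',cw(P,(0,0,0)),'load',cw(P,(.335,0,0)),'gate', cw(P,(.27,0,0)))
S=cam('scene');T=cam('top')
# gate handle top face from crops: top px crop corners
for uv in((272,290),(335,290),(336,310),(275,316),(265,125),(270,125)):
    u,v=np.array(uv)/3.5+[265,170]-.36
    print(uv,np.round(atz(T,u,v,.13),4))
E
```

```text
[ 0.6365 -0.2653  0.025   0.0966  0.0429]
[[-0.2 -0.6]
 [ 0.4 -0.1]
 [ 0.3 -0.3]
 [ 0.9  0.4]
 [-0.6 -0. ]
 [ 0.1 -0.2]
 [-0.9  0.2]
 [-0.2  0.4]
 [ 1.  -0.7]
 [-2.3  0.6]
 [ 0.9 -0.1]
 [-1.1 -0. ]]
stop [[ 0.63651895 -0.26531869  0.02500252]] load [[0.60468915 0.06305285 0.08317466]] gate [[ 0.61086508 -0.00066103  0.07188753]]
stop [[ 0.63651895 -0.26531869  0.028     ]] load [[0.60468915 0.06305285 0.08617214]] gate [[ 0.61086508 -0.00066103  0.07488501]]
(272, 290) [ 0.5087 -0.0053  0.13  ]
(335, 290) [ 0.5081 -0.0441  0.13  ]
(336, 310) [ 0.4956 -0.0444  0.13  ]
(275, 316) [ 0.4924 -0.0068  0.13  ]
(265, 125) [ 0.6138 -0.003   0.13  ]
(270, 125) [ 0.6137 -0.0062  0.13  ]
```

View pics/ov_s.png

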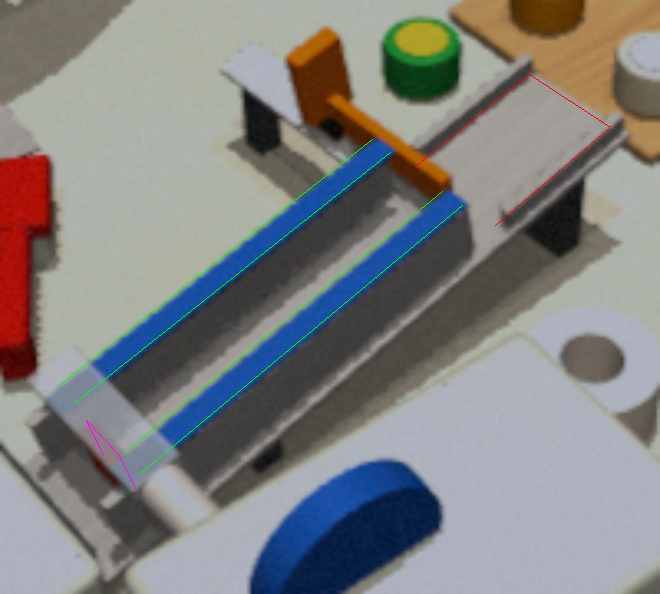

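```bash
python3 - <<'E'
from ch import *
S=cam('scene');T=cam('top');P=np.load('P.npy')
tu=np.array([(272,290),(335,290),(336,310),(275,316)])/3.5+[265,170]-.36
su=np.array([(325,29),(341,39),(289,53),(304,64)])/3.3+[195,210]-.35
# model: centre X, corners +-.008 n, +-.02 s
yaw=P[3];ex=np.array([np.cos(yaw),np.sin(yaw),0]);ey=np.array([-np.sin(yaw)*np.cos(t),np.cos(yaw)*np.cos(t),np.sin(t)])
# top order: (+n uphill),( +n downhill),(-n downhill),(-n uphill)
tm=np.array([ex*.008+ey*.02,ex*.008-ey*.02,-ex*.008-ey*.02,-ex*.008+ey*.02])
# scene: upper-right far = uphill? candidates
sm=np.array([ -ex*.008+ey*.02, ex*.008+ey*.02,-ex*.008-ey*.02, ex*.008-ey*.02])
f=lambda X:np.r_[(proj(T,X+tm)-tu).ravel(),(proj(S,X+sm)-su).ravel()]
s=least_squares(f,[.5,-.025,.13],loss='soft_l1');print(s.x,np.round(f(s.x),1))
d=R.from_euler('z',-yaw).apply(s.x-P[:3])
n,Y,Z=d;print('s',Y*np.cos(t)+Z*np.sin(t),'n',n,'h',-Y*np.sin(t)+Z*np.cos(t))
E
```

```text
[ 0.49785867 -0.02342283  0.15232354] [-0.7 -0.  -0.4 -1.4  0.3  0.2 -0.7  0.   0.3 -1.1  0.1 -0.9 -2.   1.4
 -2.   1.4]
s 0.27239336568118766 n -0.11467528777234115 h 0.08125484504986999
```

```bash
cat >> ch.py <<'E'
def tool(xdeg,tilt=0,P=None):
    """tool x at world heading xdeg, z down; then tilted"""
    a=np.radians(xdeg);x=np.array([np.cos(a),np.sin(a),0]);z=np.array([0,0,-1.]);m=np.c_[x,np.cross(z,x),z]
    return R.from_matrix(m)
def plan(pos,Rt=None):
    o=bot.get_obs();R0=R.from_quat(o['tool_rot']);Rt=R0 if Rt is None else Rt
    rv=(R0.inv()*Rt).as_rotvec();d=Rt.inv().apply(np.array(pos)-o['eef_pos'])
    print('clk',round(o['clock'],2),'pos',np.round(o['eef_pos'],4),'F',np.round(o['ft_force'],1),'w',round(o['grip_width'],4),'j',np.round(o['joint_pos'],2))
    print('turn units',np.round(rv/.15,2),' then shift units',np.round(d/.025,2))
E
python3 - <<'E'
from ch import *
plan([.498,-.021,.25],tool(95.5))
E
```

```text
clk 1.45 pos [ 0.1405 -0.4799  0.2503] F [-0.2  0.7 -0.5] w 0.0853 j [-1.29  0.24  0.01  1.34 -0.    1.57]
turn units [-0.   -0.   -9.21]  then shift units [1.69e+01 1.60e+01 1.00e-02]
```

```bash
python3 -m handwheel '[{"az":-0.92},{"az":-0.92},{"az":-0.92},{"az":-0.92},{"az":-0.92},{"az":-0.92},{"az":-0.92},{"az":-0.92},{"az":-0.92},{"az":-0.92}]' 0
python3 -m handwheel '[{"dx":0.99,"dy":0.94},{"dx":0.99,"dy":0.94},{"dx":0.99,"dy":0.94},{"dx":0.99,"dy":0.94},{"dx":0.99,"dy":0.94},{"dx":0.99,"dy":0.94},{"dx":0.99,"dy":0.94},{"dx":0.99,"dy":0.94},{"dx":0.99,"dy":0.94},{"dx":0.99,"dy":0.94},{"dx":0.99,"dy":0.94},{"dx":0.99,"dy":0.94}]'
python3 - <<'E'
from ch import *
plan([.498,-.021,.25],tool(95.5))
E
```

```text
clk 1.45 pos [ 0.1405 -0.4799  0.2503] F [-0.2  0.7 -0.5] w 0.0853 j [-1.29  0.24  0.01  1.34 -0.    1.57]
turn units [-0.   -0.   -9.21]  then shift units [1.69e+01 1.60e+01 1.00e-02]invalid input
invalid input
```

```bash
python3 -m handwheel '[{"dx":0,"dy":0,"dz":0,"ax":0,"ay":0,"az":-0.92}]' 0; python3 -m handwheel '[{"dx":0,"dy":0,"dz":0,"ax":0,"ay":0,"az":-0.92}]'
```

```text
clock: 1.55
eef_pos: [0.1405, -0.4799, 0.2503]
tool_rot: [0.977, 0.212, 0.0, 0.0]
ft_force: [0.2, 0.2, -0.8]
grip_width: 0.0734
clock: 1.65
eef_pos: [0.1405, -0.4799, 0.2503]
tool_rot: [0.96, 0.279, 0.0, -0.0]
ft_force: [0.4, -0.6, 0.1]
grip_width: 0.059
```

All six keys are needed. Continuing.

```bash
python3 -m handwheel '[{"dx":0,"dy":0,"dz":0,"ax":0,"ay":0,"az":-0.92},{"dx":0,"dy":0,"dz":0,"ax":0,"ay":0,"az":-0.92},{"dx":0,"dy":0,"dz":0,"ax":0,"ay":0,"az":-0.92},{"dx":0,"dy":0,"dz":0,"ax":0,"ay":0,"az":-0.92},{"dx":0,"dy":0,"dz":0,"ax":0,"ay":0,"az":-0.92},{"dx":0,"dy":0,"dz":0,"ax":0,"ay":0,"az":-0.92},{"dx":0,"dy":0,"dz":0,"ax":0,"ay":0,"az":-0.92},{"dx":0,"dy":0,"dz":0,"ax":0,"ay":0,"az":-0.92}]' 0
python3 -m handwheel '[{"dx":0.99,"dy":0.94,"dz":0,"ax":0,"ay":0,"az":0},{"dx":0.99,"dy":0.94,"dz":0,"ax":0,"ay":0,"az":0},{"dx":0.99,"dy":0.94,"dz":0,"ax":0,"ay":0,"az":0},{"dx":0.99,"dy":0.94,"dz":0,"ax":0,"ay":0,"az":0},{"dx":0.99,"dy":0.94,"dz":0,"ax":0,"ay":0,"az":0},{"dx":0.99,"dy":0.94,"dz":0,"ax":0,"ay":0,"az":0},{"dx":0.99,"dy":0.94,"dz":0,"ax":0,"ay":0,"az":0},{"dx":0.99,"dy":0.94,"dz":0,"ax":0,"ay":0,"az":0},{"dx":0.99,"dy":0.94,"dz":0,"ax":0,"ay":0,"az":0},{"dx":0.99,"dy":0.94,"dz":0,"ax":0,"ay":0,"az":0},{"dx":0.99,"dy":0.94,"dz":0,"ax":0,"ay":0,"az":0},{"dx":0.99,"dy":0.94,"dz":0,"ax":0,"ay":0,"az":0}]'
python3 - <<'E'
from ch import *
plan([.498,-.021,.25],tool(95.5))
E
```

```text
clock: 2.45
eef_pos: [0.1405, -0.4799, 0.2503]
tool_rot: [0.671, 0.741, -0.0, 0.0]
ft_force: [-0.5, 0.3, 0.2]
grip_width: 0.0429
clock: 3.65
eef_pos: [0.3941, -0.1565, 0.2505]
tool_rot: [0.673, 0.74, 0.0, 0.0]
ft_force: [0.2, -0.8, 0.2]
grip_width: 0.0431
clk 3.65 pos [ 0.3941 -0.1565  0.2505] F [ 0.2 -0.8  0.2] w 0.0431 j [-0.38  0.09 -0.18  1.3  -0.    1.1 ]
turn units [ 0.    0.   -0.01]  then shift units [5.   4.66 0.02]
```

```bash
python3 -m handwheel '[{"dx":1,"dy":0.93,"dz":0,"ax":0,"ay":0,"az":0},{"dx":1,"dy":0.93,"dz":0,"ax":0,"ay":0,"az":0},{"dx":1,"dy":0.93,"dz":0,"ax":0,"ay":0,"az":0},{"dx":1,"dy":0.93,"dz":0,"ax":0,"ay":0,"az":0},{"dx":1,"dy":0.93,"dz":0,"ax":0,"ay":0,"az":0},{"dx":0,"dy":0,"dz":0,"ax":0,"ay":0,"az":0}]'
python3 - <<'E'
from ch import *
cam('wrist','w2.png')
plan([.498,-.021,.133],tool(95.5))
E
```

```text
clock: 4.25
eef_pos: [0.4995, -0.0195, 0.25]
tool_rot: [0.671, 0.741, 0.001, 0.0]
ft_force: [-0.5, -0.1, -0.3]
grip_width: 0.0428
clk 4.3 pos [ 0.4981 -0.0209  0.2499] F [-1.1 -0.1 -0. ] w 0.0427 j [-0.04  0.24  0.    1.33 -0.    1.43]
turn units [-0.    0.    0.01]  then shift units [-0.   -0.01  4.68]
```

View pics/w2.png

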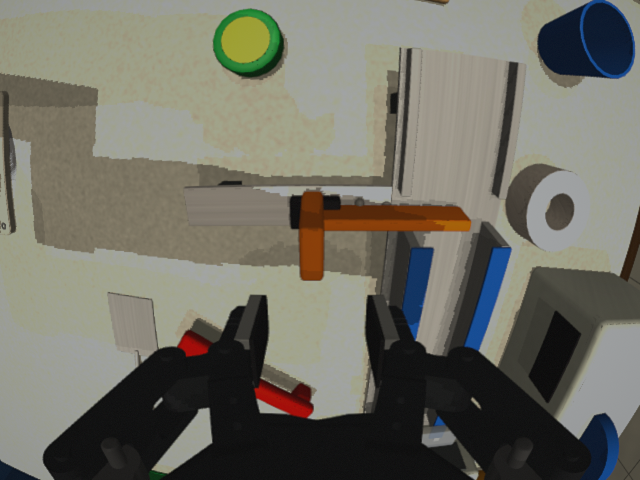

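The wrist view shows the orange paddle at (312,235), centred between the jaws (cols 265/368). Lower, then grip.

```bash
python3 -m handwheel '[{"dx":0,"dy":0,"dz":0.8,"ax":0,"ay":0,"az":0},{"dx":0,"dy":0,"dz":0.8,"ax":0,"ay":0,"az":0},{"dx":0,"dy":0,"dz":0.8,"ax":0,"ay":0,"az":0},{"dx":0,"dy":0,"dz":0.8,"ax":0,"ay":0,"az":0},{"dx":0,"dy":0,"dz":0.8,"ax":0,"ay":0,"az":0},{"dx":0,"dy":0,"dz":0.7,"ax":0,"ay":0,"az":0},{"dx":0,"dy":0,"dz":0,"ax":0,"ay":0,"az":0}]'
python3 -m handwheel '[{"dx":0,"dy":0,"dz":0,"ax":0,"ay":0,"az":0},{"dx":0,"dy":0,"dz":0,"ax":0,"ay":0,"az":0},{"dx":0,"dy":0,"dz":0,"ax":0,"ay":0,"az":0},{"dx":0,"dy":0,"dz":0,"ax":0,"ay":0,"az":0},{"dx":0,"dy":0,"dz":0,"ax":0,"ay":0,"az":0}]' -1
```

```text
clock: 5.0
eef_pos: [0.4947, -0.0232, 0.1306]
tool_rot: [0.674, 0.739, -0.002, -0.002]
ft_force: [-0.9, -0.1, -0.5]
grip_width: 0.0427
clock: 5.5
eef_pos: [0.4982, -0.0228, 0.134]
tool_rot: [0.673, 0.74, 0.0, 0.001]
ft_force: [-0.3, -2.8, 5.6]
grip_width: 0.0157
```

```bash
python3 -m handwheel '[{"dx":0,"dy":-0.4,"dz":0,"ax":0,"ay":0,"az":0},{"dx":0,"dy":-0.4,"dz":0,"ax":0,"ay":0,"az":0},{"dx":0,"dy":-0.4,"dz":0,"ax":0,"ay":0,"az":0},{"dx":0,"dy":-0.4,"dz":0,"ax":0,"ay":0,"az":0}]'
python3 -m handwheel '[{"dx":0,"dy":-0.2,"dz":0,"ax":0,"ay":0,"az":0},{"dx":0,"dy":-0.2,"dz":0,"ax":0,"ay":0,"az":0}]'
```

```text
clock: 5.9
eef_pos: [0.4583, -0.0267, 0.134]
tool_rot: [0.673, 0.74, 0.001, 0.002]
ft_force: [2.2, -3.6, 5.9]
grip_width: 0.015
clock: 6.1
eef_pos: [0.4482, -0.0277, 0.134]
tool_rot: [0.673, 0.739, 0.001, 0.002]
ft_force: [2.1, -3.2, 5.7]
grip_width: 0.0152
```

```bash
python3 -m handwheel '[{"dx":0,"dy":-0.15,"dz":0,"ax":0,"ay":0,"az":0},{"dx":0,"dy":-0.15,"dz":0,"ax":0,"ay":0,"az":0}]'
python3 -m handwheel '[{"dx":0,"dy":-0.1,"dz":0,"ax":0,"ay":0,"az":0},{"dx":0,"dy":-0.1,"dz":0,"ax":0,"ay":0,"az":0}]'
```

```text
clock: 6.3
eef_pos: [0.448, -0.0277, 0.1342]
tool_rot: [0.673, 0.74, 0.006, 0.006]
ft_force: [30.0, 1.5, -18.9]
grip_width: 0.0156
clock: 6.5
eef_pos: [0.4479, -0.0277, 0.1343]
tool_rot: [0.673, 0.74, 0.009, 0.009]
ft_force: [42.4, 2.1, -30.2]
grip_width: 0.0151
```

End stop reached (gate position pinned at TCP x=0.448, force rising). Relax, release, lift.

```bash
python3 -m handwheel '[{"dx":0,"dy":0.25,"dz":0,"ax":0,"ay":0,"az":0},{"dx":0,"dy":0.22,"dz":0,"ax":0,"ay":0,"az":0},{"dx":0,"dy":0,"dz":0,"ax":0,"ay":0,"az":0}]'
python3 -m handwheel '[{"dx":0,"dy":0,"dz":0,"ax":0,"ay":0,"az":0},{"dx":0,"dy":0,"dz":0,"ax":0,"ay":0,"az":0},{"dx":0,"dy":0,"dz":0,"ax":0,"ay":0,"az":0}]' 0
python3 -m handwheel '[{"dx":0,"dy":0,"dz":-1,"ax":0,"ay":0,"az":0},{"dx":0,"dy":0,"dz":-1,"ax":0,"ay":0,"az":0},{"dx":0,"dy":0,"dz":-1,"ax":0,"ay":0,"az":0},{"dx":0,"dy":0,"dz":-1,"ax":0,"ay":0,"az":0},{"dx":0,"dy":0,"dz":0,"ax":0,"ay":0,"az":0}]' 1
python3 - <<'E'
from ch import *
cam('wrist','w3.png');S=cam('scene','s3.png');T=cam('top','t3.png')
E
```

```text
clock: 6.8
eef_pos: [0.4487, -0.0276, 0.134]
tool_rot: [0.673, 0.74, 0.001, 0.002]
ft_force: [1.0, -3.8, 7.8]
grip_width: 0.0158
clock: 7.1
eef_pos: [0.446, -0.0268, 0.1324]
tool_rot: [0.673, 0.74, -0.0, -0.001]
ft_force: [-0.8, -0.6, -0.6]
grip_width: 0.0425
clock: 7.6
eef_pos: [0.4486, -0.0271, 0.236]
tool_rot: [0.673, 0.74, 0.002, 0.002]
ft_force: [-0.2, -0.7, -0.5]
grip_width: 0.0857
```

View pics/w3.png

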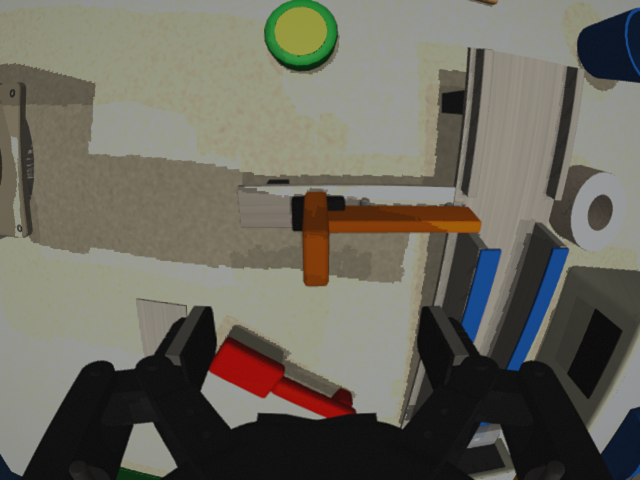

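View pics/t3.png

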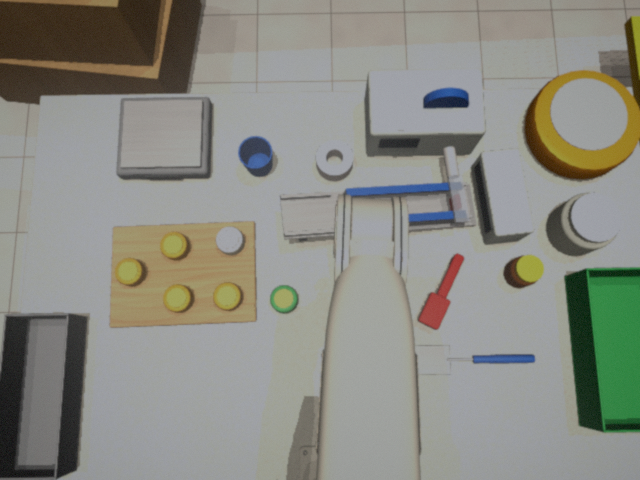

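```bash
cat > wheels.py <<'E'
from ch import *
def find(verbose=1):
    T=cam('top');S=cam('scene');out=[]
    for nm,c in(('T',T),('S',S)):
        hsv=cv2.cvtColor(c['img'],cv2.COLOR_RGB2HSV)
        m=((hsv[...,0]>15)&(hsv[...,0]<35)&(hsv[...,1]>130)&(hsv[...,2]>60)).astype(np.uint8)
        if nm=='S': m=((hsv[...,0]>12)&(hsv[...,0]<35)&(hsv[...,1]>150)&(hsv[...,2]>40)).astype(np.uint8)
        m=cv2.morphologyEx(m,cv2.MORPH_OPEN,np.ones((3,3)))
        n,l,st,ce=cv2.connectedComponentsWithStats(m)
        r=[(np.r_[st[i,0]+st[i,2]/2-.5,st[i,1]+st[i,3]/2-.5,st[i,2],st[i,3]]) for i in range(1,n) if 250<st[i,4]<1500]
        out.append(r)
    res=[]
    for r in out[0]:
        p=atz(T,r[0],r[1],.04); p[2]=.012
        s=least_squares(lambda q:(rect(T,np.r_[q,.012])-r)[:2],p[:2]);p=np.r_[s.x,.012]
        best=None
        for b in out[1]:
            s2=least_squares(lambda p:np.r_[(rect(T,p)-r)[:2],(rect(S,p)-b)[:2]],p)
            if best is None or s2.cost<best.cost:best=s2
        if verbose: print('px',np.round(r,1),'pred wh',np.round(rect(T,p)[2:],1),'xy(z=.012)',np.round(p[:2],4),'tri',None if best is None else (np.round(best.x,4),round(best.cost,2)))
        res.append(p)
    return res
if __name__=='__main__': find()
E
python3 wheels.py
python3 - <<'E'
from h import *
S=cv2.imread('pics/s3.png');T=cv2.imread('pics/t3.png')
a=cv2.resize(T[215:335,100:310],None,fx=3,fy=3);b=cv2.resize(S[160:260,300:480],None,fx=3.5,fy=3.5)[:,:630]
cv2.imwrite('pics/crop3.png',np.vstack([a,b])[:,:][:600])
E
```

```text
px [635.  48.   9.  63.] pred wh [31.8 29.5] xy(z=.012) [ 1.0359 -0.7503] tri (array([ 0.824 , -0.4627,  0.4132]), np.float64(654.85))
px [173.  245.5  27.   28. ] pred wh [30.5 29.2] xy(z=.012) [0.549  0.3866] tri (array([0.547 , 0.3832, 0.0433]), np.float64(9.04))
px [528.5 269.   28.   27. ] pred wh [31.9 29.3] xy(z=.012) [ 0.4815 -0.4369] tri (array([ 0.4777, -0.4215,  0.0452]), np.float64(2.66))
px [128. 271.  27.  27.] pred wh [31.7 29.2] xy(z=.012) [0.4903 0.4885] tri (array([ 0.4901,  0.4952, -0.0303]), np.float64(22.86))
px [226.5 296.   28.   27. ] pred wh [30.  29.2] xy(z=.012) [0.4291 0.2592] tri (array([0.4291, 0.2593, 0.0086]), np.float64(0.08))
px [176.5 297.5  28.   28. ] pred wh [31.  29.2] xy(z=.012) [0.4273 0.3738] tri (array([0.4271, 0.3738, 0.0102]), np.float64(0.1))
```

View pics/crop3.png

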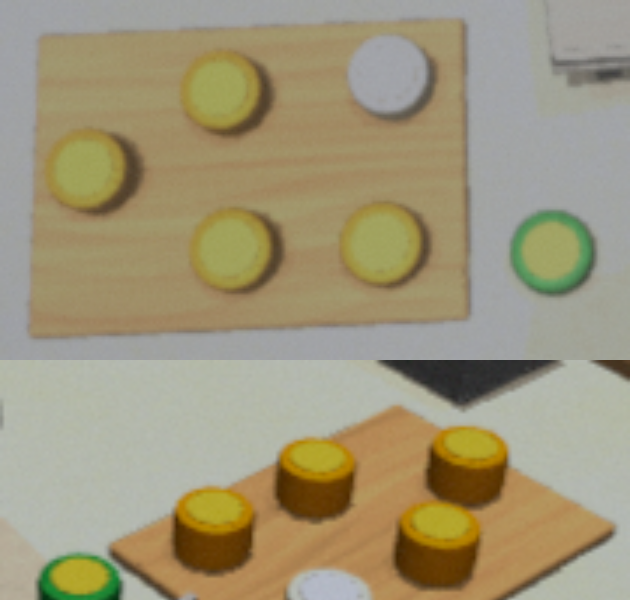

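```bash
sed -i 's/s=least_squares(lambda q:(rect(T,np.r_\[q,.012\])-r)\[:2\]/TOP=CYL[:180];s=least_squares(lambda q:(rect(T,np.r_[q,.012],TOP)-r)[:2]/; s/np.r_\[(rect(T,p)-r)\[:2\],/np.r_[(rect(T,p,TOP)-r)[:2],/; s/rect(T,p)\[2:\]/rect(T,p,TOP)[2:]/' wheels.py; python3 wheels.py; python3 - <<'E'
from ch import *
P=np.load('P.npy');print(R.from_euler('z',P[3]).as_matrix()[:2,:2], cw(P,[(.335,0,0),(.335,0,.02),(.335,0,.2)]))
E
```

```text
px [635.  48.   9.  63.] pred wh [26.2 23.8] xy(z=.012) [ 1.0283 -0.7425] tri (array([ 0.8186, -0.4622,  0.4076]), np.float64(577.2))
px [173. 245.  27.  27.] pred wh [27.7 27.2] xy(z=.012) [0.5477 0.3833] tri (array([0.5461, 0.3804, 0.0436]), np.float64(11.74))
px [528.5 269.   28.   27. ] pred wh [28.1 27.7] xy(z=.012) [ 0.4798 -0.4324] tri (array([ 0.4756, -0.4205,  0.0422]), np.float64(0.29))
px [128. 271.  27.  27.] pred wh [27.9 27.6] xy(z=.012) [0.4885 0.4841] tri (array([ 0.4891,  0.4916, -0.0298]), np.float64(17.9))
px [226.5 296.   28.   27. ] pred wh [28.2 28.2] xy(z=.012) [0.4279 0.2571] tri (array([0.4285, 0.258 , 0.0085]), np.float64(0.03))
px [176.5 297.5  28.   28. ] pred wh [28.2 28.2] xy(z=.012) [0.4261 0.3706] tri (array([0.4263, 0.371 , 0.0106]), np.float64(0.0))
[[ 0.99533492 -0.09648007]
 [ 0.09648007  0.99533492]] [[0.60468915 0.06305285 0.08317466]
 [0.60502422 0.05959609 0.10287082]
 [0.60803987 0.02848523 0.28013621]]
```

```bash
python3 -m handwheel '[{"dx":0,"dy":0,"dz":0,"ax":0,"ay":0,"az":-1},{"dx":0,"dy":0,"dz":0,"ax":0,"ay":0,"az":-1},{"dx":0,"dy":0,"dz":0,"ax":0,"ay":0,"az":-1},{"dx":0,"dy":0,"dz":0,"ax":0,"ay":0,"az":-1},{"dx":0,"dy":0,"dz":0,"ax":0,"ay":0,"az":-1},{"dx":0,"dy":0,"dz":0,"ax":0,"ay":0,"az":-1},{"dx":0,"dy":0,"dz":0,"ax":0,"ay":0,"az":-1},{"dx":0,"dy":0,"dz":0,"ax":0,"ay":0,"az":-1},{"dx":0,"dy":0,"dz":0,"ax":0,"ay":0,"az":-1},{"dx":0,"dy":0,"dz":0,"ax":0,"ay":0,"az":-1},{"dx":0,"dy":0,"dz":0,"ax":0,"ay":0,"az":-0.47}]' 1
python3 - <<'E'
from ch import *
plan([.428,.2575,.14],tool(185.5))
E
```

```text
clock: 9.05
eef_pos: [0.4464, -0.0271, 0.232]
tool_rot: [-0.049, 0.999, 0.0, -0.001]
ft_force: [0.2, -0.5, -0.1]
grip_width: 0.0856
clk 9.05 pos [ 0.4464 -0.0271  0.232 ] F [ 0.2 -0.5 -0.1] w 0.0856 j [-0.06  0.15 -0.16  1.27  0.   -0.16]
turn units [ 0.   -0.01  0.01]  then shift units [-0.36 11.4   3.68]
```

```bash
python3 -m handwheel '[{"dx":-0.03,"dy":0.95,"dz":0.3,"ax":0,"ay":0,"az":0},{"dx":-0.03,"dy":0.95,"dz":0.3,"ax":0,"ay":0,"az":0},{"dx":-0.03,"dy":0.95,"dz":0.3,"ax":0,"ay":0,"az":0},{"dx":-0.03,"dy":0.95,"dz":0.3,"ax":0,"ay":0,"az":0},{"dx":-0.03,"dy":0.95,"dz":0.3,"ax":0,"ay":0,"az":0},{"dx":-0.03,"dy":0.95,"dz":0.3,"ax":0,"ay":0,"az":0},{"dx":-0.03,"dy":0.95,"dz":0.3,"ax":0,"ay":0,"az":0},{"dx":-0.03,"dy":0.95,"dz":0.3,"ax":0,"ay":0,"az":0},{"dx":-0.03,"dy":0.95,"dz":0.3,"ax":0,"ay":0,"az":0},{"dx":-0.03,"dy":0.95,"dz":0.3,"ax":0,"ay":0,"az":0},{"dx":-0.03,"dy":0.95,"dz":0.3,"ax":0,"ay":0,"az":0},{"dx":-0.03,"dy":0.95,"dz":0.3,"ax":0,"ay":0,"az":0}]'
python3 -m handwheel '[{"dx":0,"dy":0,"dz":0,"ax":0,"ay":0,"az":0},{"dx":0,"dy":0,"dz":0,"ax":0,"ay":0,"az":0}]'
python3 - <<'E'
from ch import *
cam('wrist','w4.png')
plan([.428,.2575,.034],tool(185.5))
E
python3 wheels.py
```

```text
clock: 10.25
eef_pos: [0.4285, 0.2582, 0.1417]
tool_rot: [-0.047, 0.999, -0.0, -0.001]
ft_force: [-0.3, 0.4, 0.6]
grip_width: 0.0859
clock: 10.45
eef_pos: [0.4285, 0.2573, 0.1419]
tool_rot: [-0.047, 0.999, -0.001, -0.001]
ft_force: [0.2, -0.1, -0.1]
grip_width: 0.0851
clk 10.5 pos [0.4287 0.257  0.1423] F [-0.  -0.5 -0.3] w 0.0853 j [ 0.54  0.32 -0.19  1.07 -0.    0.45]
turn units [-0.01 -0.01 -0.01]  then shift units [0.03 0.02 4.33]
px [634.5  48.5  10.   64. ] pred wh [26.2 23.8] xy(z=.012) [ 1.0269 -0.7411] tri (array([ 0.8199, -0.4632,  0.4039]), np.float64(578.6))
px [528.5 269.   28.   27. ] pred wh [28.1 27.7] xy(z=.012) [ 0.4798 -0.4324] tri (array([ 0.477 , -0.4226,  0.0343]), np.float64(0.69))
```

View pics/w4.png

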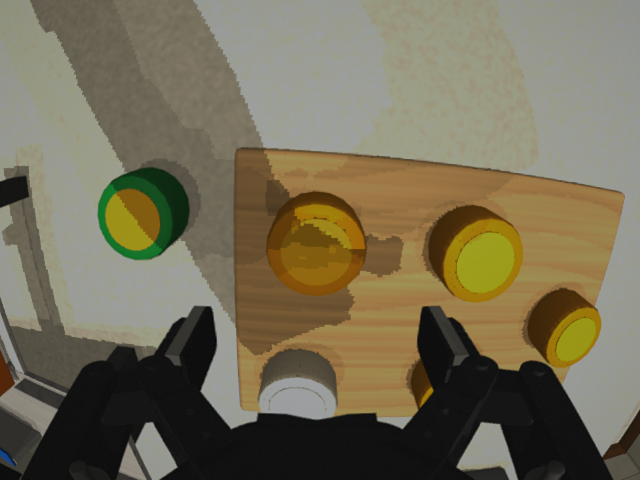

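Wrist view: golden wheel at (317,243), centred between the jaws; pale one at (298,385), green look-alike at (143,213). Descend and grip.

```bash
python3 -m handwheel '[{"dx":0,"dy":0,"dz":0.8,"ax":0,"ay":0,"az":0},{"dx":0,"dy":0,"dz":0.8,"ax":0,"ay":0,"az":0},{"dx":0,"dy":0,"dz":0.8,"ax":0,"ay":0,"az":0},{"dx":0,"dy":0,"dz":0.8,"ax":0,"ay":0,"az":0},{"dx":0,"dy":0,"dz":0.6,"ax":0,"ay":0,"az":0},{"dx":0,"dy":0,"dz":0.5,"ax":0,"ay":0,"az":0},{"dx":0,"dy":0,"dz":0,"ax":0,"ay":0,"az":0}]'
python3 -m handwheel '[{"dx":0,"dy":0,"dz":0,"ax":0,"ay":0,"az":0},{"dx":0,"dy":0,"dz":0,"ax":0,"ay":0,"az":0},{"dx":0,"dy":0,"dz":0,"ax":0,"ay":0,"az":0},{"dx":0,"dy":0,"dz":0,"ax":0,"ay":0,"az":0}]' -1
python3 -m handwheel '[{"dx":0,"dy":0,"dz":-0.8,"ax":0,"ay":0,"az":0},{"dx":0,"dy":0,"dz":-1,"ax":0,"ay":0,"az":0},{"dx":0,"dy":0,"dz":-1,"ax":0,"ay":0,"az":0},{"dx":0,"dy":0,"dz":-1,"ax":0,"ay":0,"az":0},{"dx":0,"dy":0,"dz":-1,"ax":0,"ay":0,"az":0},{"dx":0,"dy":0,"dz":-1,"ax":0,"ay":0,"az":0},{"dx":0,"dy":0,"dz":-1,"ax":0,"ay":0,"az":0},{"dx":0,"dy":0,"dz":0,"ax":0,"ay":0,"az":0}]'
```

```text
clock: 11.3
eef_pos: [0.4282, 0.2559, 0.0341]
tool_rot: [-0.046, 0.999, -0.001, -0.001]
ft_force: [-0.3, -0.0, -0.3]
grip_width: 0.0852
clock: 11.7
eef_pos: [0.4302, 0.2577, 0.0366]
tool_rot: [-0.047, 0.999, 0.0, 0.001]
ft_force: [0.1, -0.8, 6.5]
grip_width: 0.0627
clock: 12.5
eef_pos: [0.4309, 0.2587, 0.2088]
tool_rot: [-0.047, 0.999, 0.002, 0.003]
ft_force: [0.6, 0.3, -1.1]
grip_width: 0.0624
```

```bash
cat >> ch.py <<'E'
P=np.load('P.npy');P=P.copy();P[2]=.027
YAW=np.degrees(P[3]);EX=np.array([np.cos(P[3]),np.sin(P[3]),0])
TILT=R.from_rotvec(EX*t)*tool(180+YAW)
E
python3 - <<'E'
from ch import *
plan(cw(P,(.335,0,.09))[0],TILT)
plan(cw(P,(.335,0,.026))[0],TILT)
E
```

```text
clk 12.5 pos [0.4309 0.2587 0.2088] F [ 0.6  0.3 -1.1] w 0.0624 j [ 0.54  0.26 -0.08  1.23  0.    0.45]
turn units [-1.14  0.04 -0.01]  then shift units [-6.16 -9.19 -0.2 ]
clk 12.5 pos [0.4309 0.2587 0.2088] F [ 0.6  0.3 -1.1] w 0.0624 j [ 0.54  0.26 -0.08  1.23  0.    0.45]
turn units [-1.14  0.04 -0.01]  then shift units [-6.16 -9.19  2.36]
```

```bash
python3 -m handwheel '[{"dx":0,"dy":0,"dz":0,"ax":-0.57,"ay":0,"az":0},{"dx":0,"dy":0,"dz":0,"ax":-0.57,"ay":0,"az":0},{"dx":-0.62,"dy":-0.92,"dz":0,"ax":0,"ay":0,"az":0},{"dx":-0.62,"dy":-0.92,"dz":0,"ax":0,"ay":0,"az":0},{"dx":-0.62,"dy":-0.92,"dz":0,"ax":0,"ay":0,"az":0},{"dx":-0.62,"dy":-0.92,"dz":0,"ax":0,"ay":0,"az":0},{"dx":-0.62,"dy":-0.92,"dz":0,"ax":0,"ay":0,"az":0},{"dx":-0.62,"dy":-0.92,"dz":0,"ax":0,"ay":0,"az":0},{"dx":-0.62,"dy":-0.92,"dz":0,"ax":0,"ay":0,"az":0},{"dx":-0.62,"dy":-0.92,"dz":0,"ax":0,"ay":0,"az":0},{"dx":-0.62,"dy":-0.92,"dz":0,"ax":0,"ay":0,"az":0},{"dx":-0.6,"dy":-0.92,"dz":0,"ax":0,"ay":0,"az":0}]'
python3 -m handwheel '[{"dx":0,"dy":0,"dz":0,"ax":0,"ay":0,"az":0},{"dx":0,"dy":0,"dz":0,"ax":0,"ay":0,"az":0}]'
python3 - <<'E'
from ch import *
plan(cw(P,(.335,0,.026))[0],TILT)
cam('wrist','w5.png')
cv2.imwrite('pics/s5.png',cv2.resize(cam('scene')['img'][150:350,250:450,::-1],None,fx=3,fy=3))
E
```

```text
clock: 13.7
eef_pos: [0.6039, 0.0454, 0.164]
tool_rot: [-0.047, 0.995, 0.085, -0.005]
ft_force: [0.0, 0.1, -2.2]
grip_width: 0.0627
clock: 13.9
eef_pos: [0.6033, 0.0458, 0.1641]
tool_rot: [-0.046, 0.995, 0.086, -0.006]
ft_force: [0.1, 0.1, -1.6]
grip_width: 0.0625
clk 13.9 pos [0.6033 0.0458 0.1641] F [ 0.1  0.1 -1.6] w 0.0625 j [-0.    0.51  0.16  1.24  0.17 -0.1 ]
turn units [-0.02 -0.02 -0.03]  then shift units [-0.12  0.12  2.19]
```

View pics/s5.png

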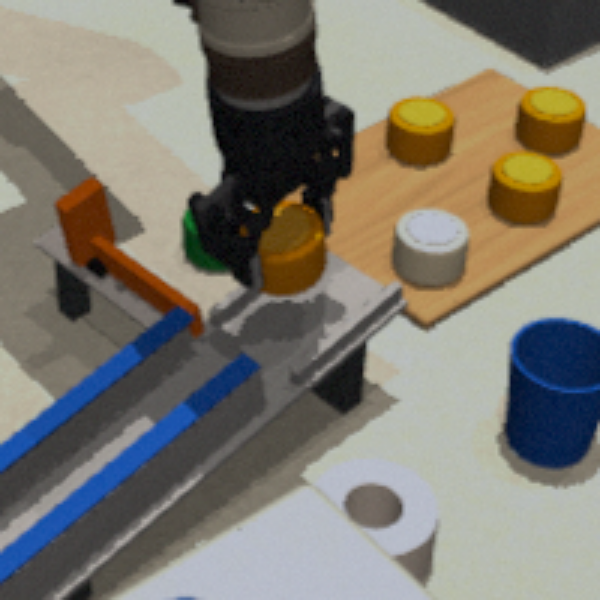

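View pics/w5.png

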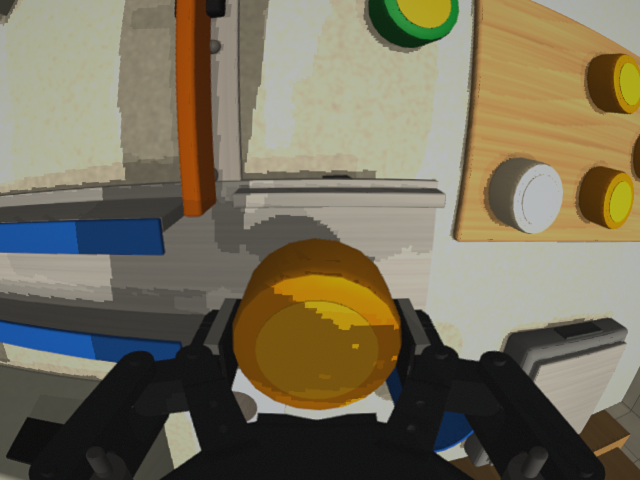

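```bash
python3 -m handwheel '[{"dx":-0.1,"dy":0.1,"dz":0.6,"ax":0,"ay":0,"az":0},{"dx":0,"dy":0,"dz":0.6,"ax":0,"ay":0,"az":0},{"dx":0,"dy":0,"dz":0.5,"ax":0,"ay":0,"az":0},{"dx":0,"dy":0,"dz":0.3,"ax":0,"ay":0,"az":0},{"dx":0,"dy":0,"dz":0.15,"ax":0,"ay":0,"az":0},{"dx":0,"dy":0,"dz":0,"ax":0,"ay":0,"az":0}]'
python3 - <<'E'
from ch import *
plan(cw(P,(.335,0,.026))[0],TILT)
E
```

```text
clock: 14.6
eef_pos: [0.6052, 0.0584, 0.1132]
tool_rot: [-0.047, 0.995, 0.085, -0.004]
ft_force: [-0.5, 0.4, -1.3]
grip_width: 0.0624
clk 14.6 pos [0.6052 0.0584 0.1132] F [-0.5  0.4 -1.3] w 0.0624 j [ 0.02  0.55  0.09  1.12  0.17 -0.08]
turn units [-0.02 -0.   -0.02]  then shift units [ 0.   -0.01  0.1 ]
```

```bash
python3 -m handwheel '[{"dx":0,"dy":0,"dz":0.1,"ax":0,"ay":0,"az":0},{"dx":0,"dy":0,"dz":0,"ax":0,"ay":0,"az":0}]'
python3 -m handwheel '[{"dx":0,"dy":0,"dz":0.06,"ax":0,"ay":0,"az":0},{"dx":0,"dy":0,"dz":0,"ax":0,"ay":0,"az":0}]'
```

```text
clock: 14.8
eef_pos: [0.6058, 0.0584, 0.1115]
tool_rot: [-0.047, 0.995, 0.085, -0.004]
ft_force: [0.2, 0.1, -2.1]
grip_width: 0.0628
clock: 15.0
eef_pos: [0.606, 0.0586, 0.1103]
tool_rot: [-0.047, 0.995, 0.085, -0.003]
ft_force: [-0.3, -0.3, 1.1]
grip_width: 0.0625
```

```bash
python3 -m handwheel '[{"dx":0,"dy":0,"dz":0,"ax":0,"ay":0,"az":0},{"dx":0,"dy":0,"dz":0,"ax":0,"ay":0,"az":0},{"dx":0,"dy":0,"dz":0,"ax":0,"ay":0,"az":0}]' 1
python3 -m handwheel '[{"dx":0,"dy":0,"dz":-0.8,"ax":0,"ay":0,"az":0},{"dx":0,"dy":0,"dz":-0.8,"ax":0,"ay":0,"az":0},{"dx":0,"dy":0,"dz":-0.8,"ax":0,"ay":0,"az":0}]'
python3 -m handwheel '[{"dx":0,"dy":0.8,"dz":0,"ax":0,"ay":0,"az":0},{"dx":0,"dy":0.8,"dz":0,"ax":0,"ay":0,"az":0},{"dx":0,"dy":0.8,"dz":0,"ax":0,"ay":0,"az":0},{"dx":0,"dy":0,"dz":0,"ax":0,"ay":0,"az":0},{"dx":0,"dy":0,"dz":0,"ax":0,"ay":0,"az":0}]' -1
python3 - <<'E'
from ch import *
plan(cw(P,(.397,0,.03))[0],TILT)
cam('wrist','w6.png')
cv2.imwrite('pics/s6.png',cv2.resize(cam('scene')['img'][150:350,250:450,::-1],None,fx=3,fy=3))
E
```

```text
clock: 15.3
eef_pos: [0.6056, 0.0588, 0.1099]
tool_rot: [-0.047, 0.995, 0.085, -0.004]
ft_force: [-0.9, 0.2, 0.6]
grip_width: 0.0853
clock: 15.6
eef_pos: [0.6063, 0.0486, 0.1693]
tool_rot: [-0.047, 0.995, 0.085, -0.004]
ft_force: [0.7, 0.4, -0.7]
grip_width: 0.0857
clock: 16.1
eef_pos: [0.6008, 0.1077, 0.1791]
tool_rot: [-0.047, 0.995, 0.085, -0.004]
ft_force: [0.1, -1.1, 1.0]
grip_width: 0.0122
clk 16.1 pos [0.6008 0.1077 0.1791] F [ 0.1 -1.1  1. ] w 0.0122 j [0.1  0.49 0.18 1.25 0.17 0.  ]
turn units [-0.03  0.   -0.01]  then shift units [0.02 0.06 2.19]
```

View pics/s6.png

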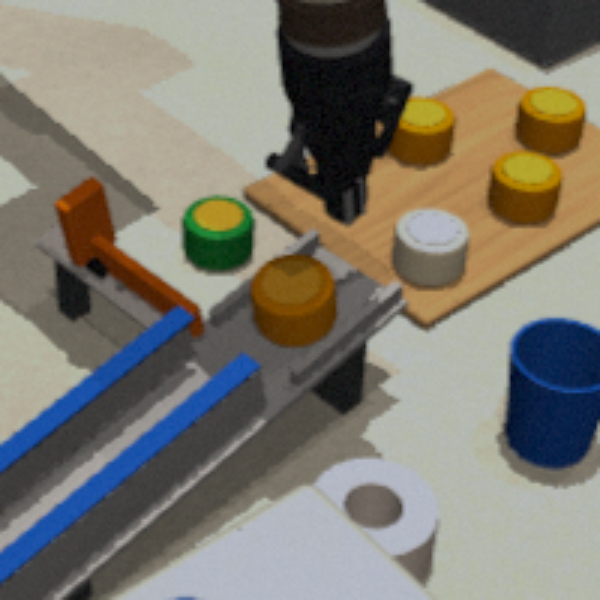

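View pics/w6.png

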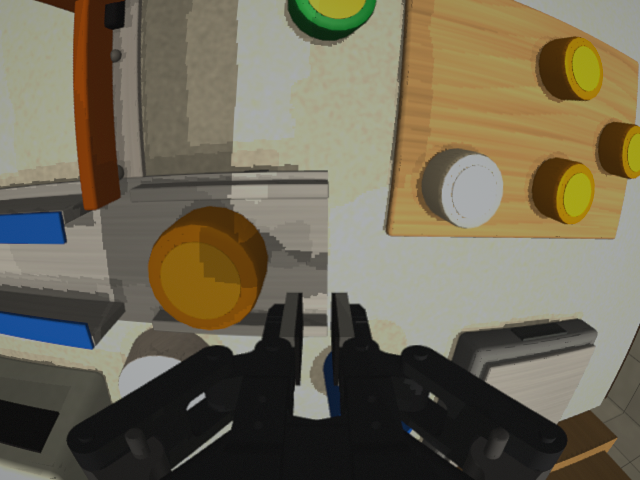

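```bash
python3 -m handwheel '[{"dx":0,"dy":0.05,"dz":0.7,"ax":0,"ay":0,"az":0},{"dx":0,"dy":0,"dz":0.7,"ax":0,"ay":0,"az":0},{"dx":0,"dy":0,"dz":0.5,"ax":0,"ay":0,"az":0},{"dx":0,"dy":0,"dz":0.28,"ax":0,"ay":0,"az":0},{"dx":0,"dy":0,"dz":0,"ax":0,"ay":0,"az":0}]'
python3 -m handwheel '[{"dx":0,"dy":-0.4,"dz":0,"ax":0,"ay":0,"az":0},{"dx":0,"dy":-0.4,"dz":0,"ax":0,"ay":0,"az":0},{"dx":0,"dy":-0.4,"dz":0,"ax":0,"ay":0,"az":0},{"dx":0,"dy":-0.4,"dz":0,"ax":0,"ay":0,"az":0}]'
python3 - <<'E'
from ch import *
plan(cw(P,(.271,0,.03))[0],TILT)
cv2.imwrite('pics/s7.png',cv2.resize(cam('scene')['img'][150:350,250:450,::-1],None,fx=3,fy=3))
E
```

```text
clock: 16.7
eef_pos: [0.5992, 0.1175, 0.1242]
tool_rot: [-0.046, 0.995, 0.085, -0.005]
ft_force: [-1.0, 0.7, -0.2]
grip_width: -0.0
clock: 17.1
eef_pos: [0.6042, 0.0777, 0.1194]
tool_rot: [-0.046, 0.995, 0.086, -0.003]
ft_force: [-1.2, 1.3, 0.9]
grip_width: -0.0
clk 17.1 pos [0.6042 0.0777 0.1194] F [-1.2  1.3  0.9] w -0.0 j [ 0.05  0.54  0.09  1.13  0.17 -0.05]
turn units [-0.02  0.01 -0.02]  then shift units [ 0.04 -3.37  0.05]
```

View pics/s7.png

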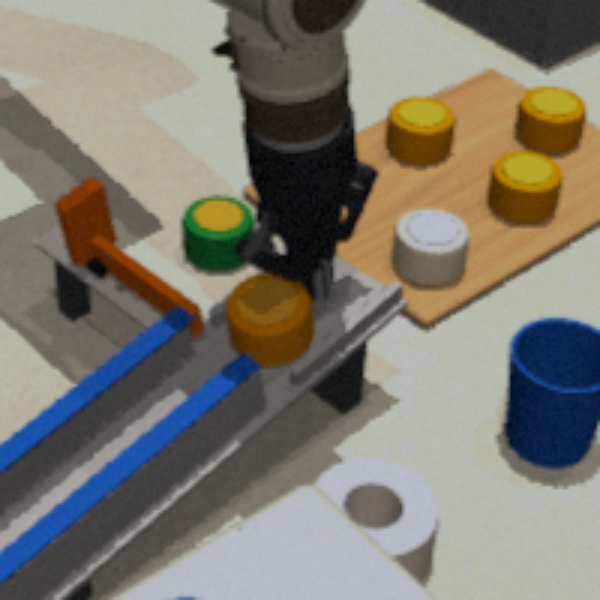

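```bash
python3 -m handwheel '[{"dx":0.03,"dy":-0.4,"dz":0,"ax":0,"ay":0,"az":0},{"dx":0,"dy":-0.4,"dz":0,"ax":0,"ay":0,"az":0},{"dx":0,"dy":-0.4,"dz":0,"ax":0,"ay":0,"az":0},{"dx":0,"dy":-0.4,"dz":0,"ax":0,"ay":0,"az":0}]'
python3 -m handwheel '[{"dx":0,"dy":-0.4,"dz":0,"ax":0,"ay":0,"az":0},{"dx":0,"dy":-0.4,"dz":0,"ax":0,"ay":0,"az":0},{"dx":0,"dy":-0.4,"dz":0,"ax":0,"ay":0,"az":0},{"dx":0,"dy":-0.4,"dz":0,"ax":0,"ay":0,"az":0},{"dx":0,"dy":-0.2,"dz":0,"ax":0,"ay":0,"az":0},{"dx":0,"dy":0,"dz":0,"ax":0,"ay":0,"az":0}]'
python3 - <<'E'
from ch import *
plan(cw(P,(.271,0,.03))[0],TILT)
cv2.imwrite('pics/s8.png',cv2.resize(cam('scene')['img'][150:350,250:450,::-1],None,fx=3,fy=3))
E
```

```text
clock: 17.55
eef_pos: [0.6067, 0.0386, 0.1119]
tool_rot: [-0.047, 0.995, 0.085, -0.004]
ft_force: [-0.1, 0.5, 1.1]
grip_width: 0.0004
clock: 18.15
eef_pos: [0.6106, -0.006, 0.1038]
tool_rot: [-0.046, 0.995, 0.085, -0.004]
ft_force: [-0.8, 0.7, 1.2]
grip_width: -0.0002
clk 18.15 pos [ 0.6106 -0.006   0.1038] F [-0.8  0.7  1.2] w -0.0002 j [-0.09  0.57  0.11  1.13  0.17 -0.18]
turn units [-0.03 -0.   -0.03]  then shift units [-0.03  0.04  0.01]
```

View pics/s8.png

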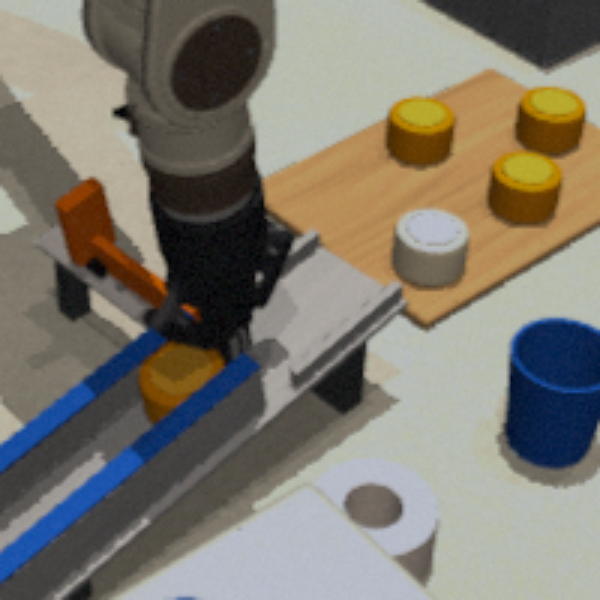

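```bash
python3 -m handwheel '[{"dx":0,"dy":0.2,"dz":0,"ax":0,"ay":0,"az":0},{"dx":0,"dy":0,"dz":-1,"ax":0,"ay":0,"az":0},{"dx":0,"dy":0,"dz":-1,"ax":0,"ay":0,"az":0},{"dx":0,"dy":0,"dz":-1,"ax":0.57,"ay":0,"az":0},{"dx":0,"dy":0,"dz":-0.5,"ax":0.57,"ay":0,"az":0},{"dx":0,"dy":0,"dz":0,"ax":0,"ay":0,"az":0}]'
python3 wheels.py
python3 - <<'E'
from ch import *
plan([.4262,.3708,.15],tool(185.5))
E
```

```text
clock: 18.8
eef_pos: [0.6129, -0.0112, 0.1945]
tool_rot: [-0.049, 0.999, -0.0, 0.003]
ft_force: [-0.6, 1.3, 0.7]
grip_width: -0.0002
px [635.  48.   9.  63.] pred wh [26.2 23.8] xy(z=.012) [ 1.0283 -0.7425] tri (array([ 0.8201, -0.4634,  0.4051]), np.float64(579.8))
px [173. 245.  27.  27.] pred wh [27.7 27.2] xy(z=.012) [0.5477 0.3833] tri (array([0.5465, 0.3808, 0.0434]), np.float64(13.6))
px [528.5 269.   28.   27. ] pred wh [28.1 27.7] xy(z=.012) [ 0.4798 -0.4324] tri (array([ 0.4766, -0.4227,  0.0356]), np.float64(0.34))
px [128. 271.  27.  27.] pred wh [27.9 27.6] xy(z=.012) [0.4885 0.4841] tri (array([ 0.4895,  0.4921, -0.0301]), np.float64(15.72))
px [176.5 298.   28.   27. ] pred wh [28.2 28.2] xy(z=.012) [0.4249 0.3705] tri (array([0.4258, 0.3718, 0.0097]), np.float64(0.19))
clk 18.9 pos [ 0.6113 -0.0125  0.1913] F [ 0.6 -0.5 -1.4] w 0.0002 j [-0.02  0.49  0.22  1.3   0.   -0.12]
turn units [ 0.01 -0.   -0.  ]  then shift units [ 5.9  15.97  1.65]
```

```bash
python3 -m handwheel '[{"dx":0.37,"dy":1,"dz":0,"ax":0,"ay":0,"az":0},{"dx":0.37,"dy":1,"dz":0,"ax":0,"ay":0,"az":0},{"dx":0.37,"dy":1,"dz":0,"ax":0,"ay":0,"az":0},{"dx":0.37,"dy":1,"dz":0,"ax":0,"ay":0,"az":0},{"dx":0.37,"dy":1,"dz":0,"ax":0,"ay":0,"az":0},{"dx":0.37,"dy":1,"dz":0,"ax":0,"ay":0,"az":0},{"dx":0.37,"dy":1,"dz":0,"ax":0,"ay":0,"az":0},{"dx":0.37,"dy":1,"dz":0,"ax":0,"ay":0,"az":0},{"dx":0.37,"dy":1,"dz":0,"ax":0,"ay":0,"az":0},{"dx":0.37,"dy":1,"dz":0,"ax":0,"ay":0,"az":0},{"dx":0.37,"dy":1,"dz":0,"ax":0,"ay":0,"az":0},{"dx":0.37,"dy":1,"dz":0,"ax":0,"ay":0,"az":0}]' 1
python3 -m handwheel '[{"dx":0.37,"dy":1,"dz":0.4,"ax":0,"ay":0,"az":0},{"dx":0.37,"dy":1,"dz":0.4,"ax":0,"ay":0,"az":0},{"dx":0.37,"dy":1,"dz":0.4,"ax":0,"ay":0,"az":0},{"dx":0.37,"dy":1,"dz":0.4,"ax":0,"ay":0,"az":0},{"dx":0,"dy":0,"dz":0,"ax":0,"ay":0,"az":0},{"dx":0,"dy":0,"dz":0,"ax":0,"ay":0,"az":0}]'
python3 - <<'E'
from ch import *
cam('wrist','w9.png')
plan([.4258,.3708,.037],tool(185.5))
E
```

```text
clock: 20.1
eef_pos: [0.4717, 0.2747, 0.1896]
tool_rot: [-0.046, 0.999, -0.0, -0.002]
ft_force: [-0.5, 0.4, 0.1]
grip_width: 0.0854
clock: 20.7
eef_pos: [0.4259, 0.37, 0.1497]
tool_rot: [-0.047, 0.999, -0.001, -0.002]
ft_force: [-0.1, -0.4, -0.6]
grip_width: 0.0856
clk 20.75 pos [0.4266 0.3698 0.1504] F [ 0.3 -0.3  0.4] w 0.0853 j [0.71 0.43 0.01 1.15 0.   0.62]
turn units [-0.01 -0.01 -0.02]  then shift units [0.03 0.04 4.53]
```

View pics/w9.png

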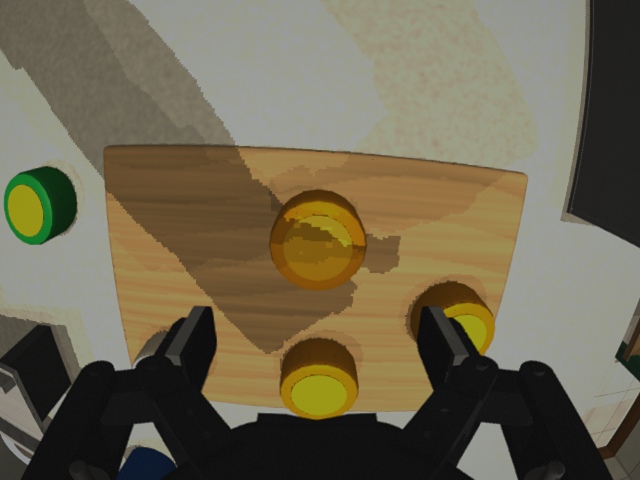

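The wheel is centred at (318,240) between the jaws. Grip.

```bash
python3 -m handwheel '[{"dx":0,"dy":0,"dz":0.8,"ax":0,"ay":0,"az":0},{"dx":0,"dy":0,"dz":0.8,"ax":0,"ay":0,"az":0},{"dx":0,"dy":0,"dz":0.8,"ax":0,"ay":0,"az":0},{"dx":0,"dy":0,"dz":0.8,"ax":0,"ay":0,"az":0},{"dx":0,"dy":0,"dz":0.8,"ax":0,"ay":0,"az":0},{"dx":0,"dy":0,"dz":0.5,"ax":0,"ay":0,"az":0},{"dx":0,"dy":0,"dz":0,"ax":0,"ay":0,"az":0}]'
python3 -m handwheel '[{"dx":0,"dy":0,"dz":0,"ax":0,"ay":0,"az":0},{"dx":0,"dy":0,"dz":0,"ax":0,"ay":0,"az":0},{"dx":0,"dy":0,"dz":0,"ax":0,"ay":0,"az":0},{"dx":0,"dy":0,"dz":0,"ax":0,"ay":0,"az":0}]' -1
python3 -m handwheel '[{"dx":0,"dy":0,"dz":-0.8,"ax":0,"ay":0,"az":0},{"dx":0,"dy":0,"dz":-1,"ax":0,"ay":0,"az":0},{"dx":0,"dy":0,"dz":-1,"ax":0,"ay":0,"az":0},{"dx":0,"dy":0,"dz":-1,"ax":0,"ay":0,"az":0},{"dx":0,"dy":0,"dz":-1,"ax":0,"ay":0,"az":0},{"dx":0,"dy":0,"dz":-1,"ax":0,"ay":0,"az":0},{"dx":0,"dy":0,"dz":-1,"ax":-0.57,"ay":0,"az":0},{"dx":0,"dy":0,"dz":0,"ax":-0.57,"ay":0,"az":0},{"dx":0,"dy":0,"dz":0,"ax":0,"ay":0,"az":0}]'
python3 - <<'E'
from ch import *
plan(cw(P,(.335,0,.09))[0],TILT)
E
```

```text
clock: 21.45
eef_pos: [0.4262, 0.3689, 0.0372]
tool_rot: [-0.046, 0.999, -0.001, -0.002]
ft_force: [0.3, -1.6, -0.7]
grip_width: 0.0851
clock: 21.85
eef_pos: [0.4279, 0.3715, 0.0406]
tool_rot: [-0.047, 0.999, 0.001, 0.001]
ft_force: [0.5, -0.4, 5.8]
grip_width: 0.0626
clock: 22.75
eef_pos: [0.4268, 0.3691, 0.2097]
tool_rot: [-0.046, 0.995, 0.085, -0.003]
ft_force: [0.2, -1.0, -3.0]
grip_width: 0.0622
clk 22.75 pos [0.4268 0.3691 0.2097] F [ 0.2 -1.  -3. ] w 0.0622 j [ 0.64  0.32 -0.01  1.15  0.15  0.56]
turn units [-0.02  0.01 -0.03]  then shift units [ -5.9  -13.54  -0.93]
```

```bash
python3 -m handwheel '[{"dx":-0.42,"dy":-0.97,"dz":-0.1,"ax":0,"ay":0,"az":0},{"dx":-0.42,"dy":-0.97,"dz":-0.1,"ax":0,"ay":0,"az":0},{"dx":-0.42,"dy":-0.97,"dz":-0.1,"ax":0,"ay":0,"az":0},{"dx":-0.42,"dy":-0.97,"dz":-0.1,"ax":0,"ay":0,"az":0},{"dx":-0.42,"dy":-0.97,"dz":-0.1,"ax":0,"ay":0,"az":0},{"dx":-0.42,"dy":-0.97,"dz":-0.1,"ax":0,"ay":0,"az":0},{"dx":-0.42,"dy":-0.97,"dz":-0.1,"ax":0,"ay":0,"az":0},{"dx":-0.42,"dy":-0.97,"dz":-0.1,"ax":0,"ay":0,"az":0},{"dx":-0.42,"dy":-0.97,"dz":-0.1,"ax":0,"ay":0,"az":0},{"dx":-0.42,"dy":-0.97,"dz":0,"ax":0,"ay":0,"az":0},{"dx":-0.42,"dy":-0.97,"dz":0,"ax":0,"ay":0,"az":0},{"dx":-0.42,"dy":-0.97,"dz":0,"ax":0,"ay":0,"az":0}]'
python3 -m handwheel '[{"dx":-0.42,"dy":-0.97,"dz":0,"ax":0,"ay":0,"az":0},{"dx":-0.42,"dy":-0.97,"dz":0,"ax":0,"ay":0,"az":0},{"dx":0,"dy":0,"dz":0,"ax":0,"ay":0,"az":0}]'
python3 - <<'E'
from ch import *
plan(cw(P,(.335,0,.029))[0],TILT)
E
```

```text
clock: 23.95
eef_pos: [0.5791, 0.0926, 0.1802]
tool_rot: [-0.047, 0.995, 0.084, -0.006]
ft_force: [-0.8, -0.4, -2.1]
grip_width: 0.0623
clock: 24.25
eef_pos: [0.6052, 0.045, 0.171]
tool_rot: [-0.045, 0.995, 0.084, -0.006]
ft_force: [0.3, 0.4, -2.2]
grip_width: 0.0627
clk 24.25 pos [0.6052 0.045  0.171 ] F [ 0.3  0.4 -2.2] w 0.0627 j [-0.    0.51  0.18  1.26  0.17 -0.1 ]
turn units [-0.04 -0.02 -0.05]  then shift units [-0.05  0.11  2.35]
```

```bash
python3 -m handwheel '[{"dx":-0.05,"dy":0.11,"dz":0.7,"ax":0,"ay":0,"az":0},{"dx":0,"dy":0,"dz":0.6,"ax":0,"ay":0,"az":0},{"dx":0,"dy":0,"dz":0.5,"ax":0,"ay":0,"az":0},{"dx":0,"dy":0,"dz":0.35,"ax":0,"ay":0,"az":0},{"dx":0,"dy":0,"dz":0.15,"ax":0,"ay":0,"az":0},{"dx":0,"dy":0,"dz":0,"ax":0,"ay":0,"az":0}]'
python3 -m handwheel '[{"dx":0,"dy":0,"dz":0.08,"ax":0,"ay":0,"az":0},{"dx":0,"dy":0,"dz":0,"ax":0,"ay":0,"az":0}]'
python3 -m handwheel '[{"dx":0,"dy":0,"dz":0.08,"ax":0,"ay":0,"az":0},{"dx":0,"dy":0,"dz":0,"ax":0,"ay":0,"az":0}]'
```

```text
clock: 24.85
eef_pos: [0.6044, 0.0605, 0.1166]
tool_rot: [-0.047, 0.995, 0.085, -0.005]
ft_force: [0.1, -0.4, -1.2]
grip_width: 0.0623
clock: 25.05
eef_pos: [0.6052, 0.0605, 0.1157]
tool_rot: [-0.047, 0.995, 0.085, -0.004]
ft_force: [0.1, 0.6, -1.6]
grip_width: 0.0623
clock: 25.25
eef_pos: [0.6054, 0.0606, 0.1146]
tool_rot: [-0.047, 0.995, 0.085, -0.003]
ft_force: [-0.4, -1.8, 2.6]
grip_width: 0.0624
```

Contact felt. Release, lift, step uphill, close, lower, push.

```bash
python3 -m handwheel '[{"dx":0,"dy":0,"dz":0,"ax":0,"ay":0,"az":0},{"dx":0,"dy":0,"dz":0,"ax":0,"ay":0,"az":0},{"dx":0,"dy":0,"dz":0,"ax":0,"ay":0,"az":0}]' 1
python3 -m handwheel '[{"dx":0,"dy":0,"dz":-0.8,"ax":0,"ay":0,"az":0},{"dx":0,"dy":0,"dz":-0.8,"ax":0,"ay":0,"az":0},{"dx":0,"dy":0,"dz":-0.8,"ax":0,"ay":0,"az":0}]'
python3 -m handwheel '[{"dx":0,"dy":0.8,"dz":0,"ax":0,"ay":0,"az":0},{"dx":0,"dy":0.8,"dz":0,"ax":0,"ay":0,"az":0},{"dx":0,"dy":0.8,"dz":0,"ax":0,"ay":0,"az":0},{"dx":0,"dy":0,"dz":0,"ax":0,"ay":0,"az":0},{"dx":0,"dy":0,"dz":0,"ax":0,"ay":0,"az":0}]' -1
python3 - <<'E'
from ch import *
plan(cw(P,(.397,0,.03))[0],TILT)
cv2.imwrite('pics/s10.png',cv2.resize(cam('scene')['img'][150:350,250:450,::-1],None,fx=3,fy=3))
E
```

```text
clock: 25.55
eef_pos: [0.6049, 0.0608, 0.1133]
tool_rot: [-0.047, 0.995, 0.085, -0.004]
ft_force: [0.4, -0.8, 0.2]
grip_width: 0.0854
clock: 25.85
eef_pos: [0.6056, 0.0507, 0.1726]
tool_rot: [-0.047, 0.995, 0.085, -0.004]
ft_force: [-0.0, -0.4, -0.1]
grip_width: 0.0854
clock: 26.35
eef_pos: [0.6001, 0.1097, 0.1825]
tool_rot: [-0.047, 0.995, 0.085, -0.004]
ft_force: [-0.4, 0.1, 0.8]
grip_width: 0.0123
clk 26.35 pos [0.6001 0.1097 0.1825] F [-0.4  0.1  0.8] w 0.0123 j [0.1  0.49 0.18 1.26 0.17 0.01]
turn units [-0.03  0.   -0.01]  then shift units [-0.   -0.04  2.31]
```

View pics/s10.png

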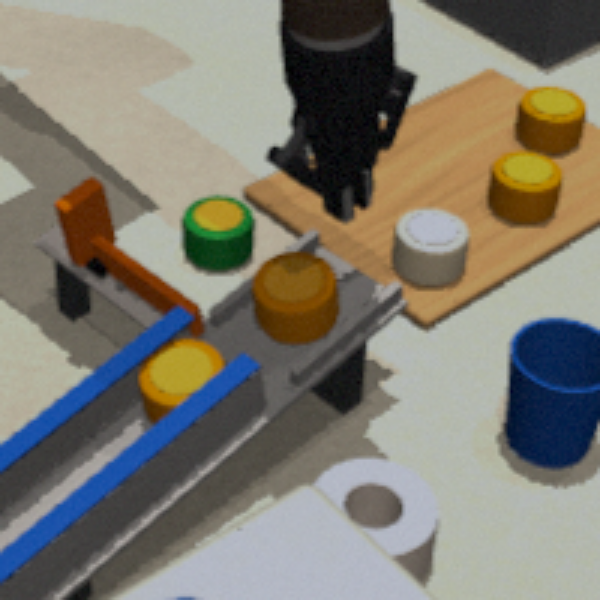

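Second wheel lies flat at (295,297) in the loading end, first in the channel at (182,378). Push down.

```bash
python3 -m handwheel '[{"dx":0,"dy":0,"dz":0.8,"ax":0,"ay":0,"az":0},{"dx":0,"dy":0,"dz":0.7,"ax":0,"ay":0,"az":0},{"dx":0,"dy":0,"dz":0.5,"ax":0,"ay":0,"az":0},{"dx":0,"dy":0,"dz":0.3,"ax":0,"ay":0,"az":0},{"dx":0,"dy":0,"dz":0,"ax":0,"ay":0,"az":0},{"dx":0,"dy":-0.4,"dz":0,"ax":0,"ay":0,"az":0},{"dx":0,"dy":-0.4,"dz":0,"ax":0,"ay":0,"az":0},{"dx":0,"dy":-0.4,"dz":0,"ax":0,"ay":0,"az":0},{"dx":0,"dy":-0.4,"dz":0,"ax":0,"ay":0,"az":0},{"dx":0,"dy":-0.4,"dz":0,"ax":0,"ay":0,"az":0}]'
python3 -m handwheel '[{"dx":0,"dy":-0.4,"dz":0,"ax":0,"ay":0,"az":0},{"dx":0,"dy":-0.4,"dz":0,"ax":0,"ay":0,"az":0},{"dx":0,"dy":-0.4,"dz":0,"ax":0,"ay":0,"az":0},{"dx":0,"dy":-0.4,"dz":0,"ax":0,"ay":0,"az":0}]'
python3 -m handwheel '[{"dx":0,"dy":-0.4,"dz":0,"ax":0,"ay":0,"az":0},{"dx":0,"dy":-0.4,"dz":0,"ax":0,"ay":0,"az":0},{"dx":0,"dy":-0.4,"dz":0,"ax":0,"ay":0,"az":0},{"dx":0,"dy":0,"dz":0,"ax":0,"ay":0,"az":0}]'
python3 - <<'E'
from ch import *
plan(cw(P,(.271,0,.03))[0],TILT)
cv2.imwrite('pics/s11.png',cv2.resize(cam('scene')['img'][200:400,180:430,::-1],None,fx=3,fy=3))
E
```

```text
clock: 27.4
eef_pos: [0.6044, 0.0692, 0.1179]
tool_rot: [-0.046, 0.995, 0.085, -0.003]
ft_force: [0.1, 1.6, 1.3]
grip_width: -0.0001
clock: 27.8
eef_pos: [0.6078, 0.0304, 0.1106]
tool_rot: [-0.047, 0.995, 0.086, -0.004]
ft_force: [-0.8, 2.4, 2.9]
grip_width: -0.0001
clock: 28.2
eef_pos: [0.6102, -0.0005, 0.1047]
tool_rot: [-0.046, 0.995, 0.084, -0.005]
ft_force: [-0.6, -0.6, 0.2]
grip_width: -0.0001
clk 28.2 pos [ 6.102e-01 -5.000e-04  1.047e-01] F [-0.6 -0.6  0.2] w -0.0001 j [-0.08  0.57  0.1   1.13  0.17 -0.17]
turn units [-0.03 -0.   -0.03]  then shift units [-0.03 -0.18  0.01]
```

View pics/s11.png

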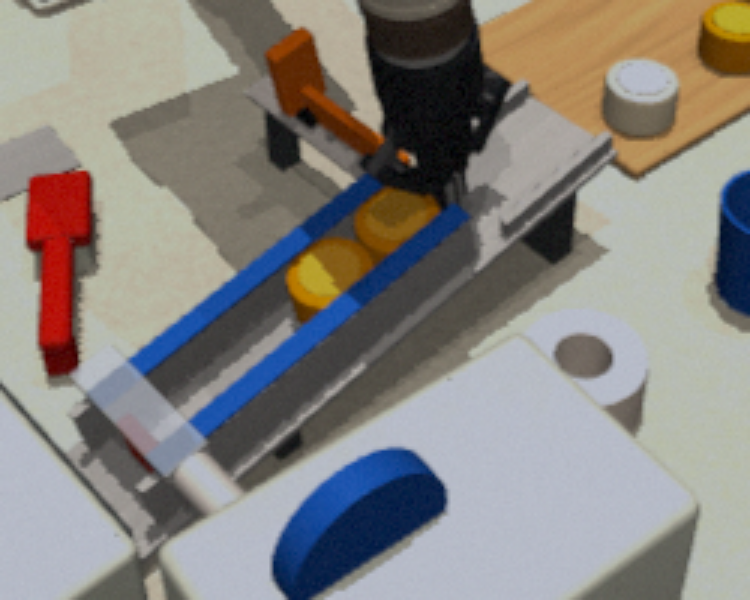

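```bash
python3 -m handwheel '[{"dx":0,"dy":0.2,"dz":0,"ax":0,"ay":0,"az":0},{"dx":0,"dy":0,"dz":-1,"ax":0,"ay":0,"az":0},{"dx":0,"dy":0,"dz":-1,"ax":0,"ay":0,"az":0},{"dx":0,"dy":0,"dz":-1,"ax":0.57,"ay":0,"az":0},{"dx":0,"dy":0,"dz":-0.5,"ax":0.57,"ay":0,"az":0},{"dx":0,"dy":0,"dz":0,"ax":0,"ay":0,"az":0}]'
python3 wheels.py
python3 - <<'E'
from ch import *
plan([.5477,.3835,.15],tool(185.5))
E
```

```text
clock: 28.85
eef_pos: [0.6125, -0.005, 0.1955]
tool_rot: [-0.049, 0.999, -0.0, 0.003]
ft_force: [-1.2, -0.3, 0.0]
grip_width: -0.0004
px [635.  48.   9.  63.] pred wh [26.2 23.8] xy(z=.012) [ 1.0283 -0.7425] tri (array([ 0.8191, -0.4626,  0.4068]), np.float64(578.07))
px [173. 245.  27.  27.] pred wh [27.7 27.2] xy(z=.012) [0.5477 0.3833] tri (array([0.5465, 0.3808, 0.0434]), np.float64(13.6))
px [528.5 269.   28.   27. ] pred wh [28.1 27.7] xy(z=.012) [ 0.4798 -0.4324] tri (array([ 0.4759, -0.4212,  0.04  ]), np.float64(0.3))
px [128. 271.  27.  27.] pred wh [27.9 27.6] xy(z=.012) [0.4885 0.4841] tri (array([ 0.4895,  0.4921, -0.0301]), np.float64(15.72))
clk 28.95 pos [ 0.6109 -0.0063  0.1924] F [ 0.2 -0.3 -0.2] w 0.0001 j [-0.01  0.49  0.22  1.3   0.   -0.11]
turn units [ 0.01 -0.   -0.  ]  then shift units [ 1.02 15.76  1.69]
```

```bash
python3 -m handwheel '[{"dx":0.06,"dy":0.98,"dz":0,"ax":0,"ay":0,"az":0},{"dx":0.06,"dy":0.98,"dz":0,"ax":0,"ay":0,"az":0},{"dx":0.06,"dy":0.98,"dz":0,"ax":0,"ay":0,"az":0},{"dx":0.06,"dy":0.98,"dz":0,"ax":0,"ay":0,"az":0},{"dx":0.06,"dy":0.98,"dz":0,"ax":0,"ay":0,"az":0},{"dx":0.06,"dy":0.98,"dz":0,"ax":0,"ay":0,"az":0},{"dx":0.06,"dy":0.98,"dz":0,"ax":0,"ay":0,"az":0},{"dx":0.06,"dy":0.98,"dz":0,"ax":0,"ay":0,"az":0},{"dx":0.06,"dy":0.98,"dz":0,"ax":0,"ay":0,"az":0},{"dx":0.06,"dy":0.98,"dz":0,"ax":0,"ay":0,"az":0},{"dx":0.06,"dy":0.98,"dz":0,"ax":0,"ay":0,"az":0},{"dx":0.06,"dy":0.98,"dz":0,"ax":0,"ay":0,"az":0}]' 1
python3 -m handwheel '[{"dx":0.08,"dy":1,"dz":0.4,"ax":0,"ay":0,"az":0},{"dx":0.08,"dy":1,"dz":0.4,"ax":0,"ay":0,"az":0},{"dx":0.08,"dy":1,"dz":0.4,"ax":0,"ay":0,"az":0},{"dx":0.08,"dy":1,"dz":0.4,"ax":0,"ay":0,"az":0},{"dx":0,"dy":0,"dz":0,"ax":0,"ay":0,"az":0},{"dx":0,"dy":0,"dz":0,"ax":0,"ay":0,"az":0}]'
python3 - <<'E'
from ch import *
cam('wrist','w12.png')
plan([.5477,.3835,.037],tool(185.5))
E
```

```text
clock: 30.15
eef_pos: [0.5649, 0.2837, 0.1904]
tool_rot: [-0.046, 0.999, -0.0, -0.002]
ft_force: [0.7, 0.1, -0.0]
grip_width: 0.0857
clock: 30.75
eef_pos: [0.5476, 0.3818, 0.1503]
tool_rot: [-0.047, 0.999, -0.001, -0.002]
ft_force: [0.4, -0.1, 0.3]
grip_width: 0.0852
clk 30.8 pos [0.5482 0.3814 0.1512] F [ 0.5 -0.1 -0.6] w 0.0856 j [0.61 0.63 0.35 1.29 0.   0.51]
turn units [-0.01 -0.02 -0.02]  then shift units [0.01 0.08 4.57]
```

View pics/w12.png

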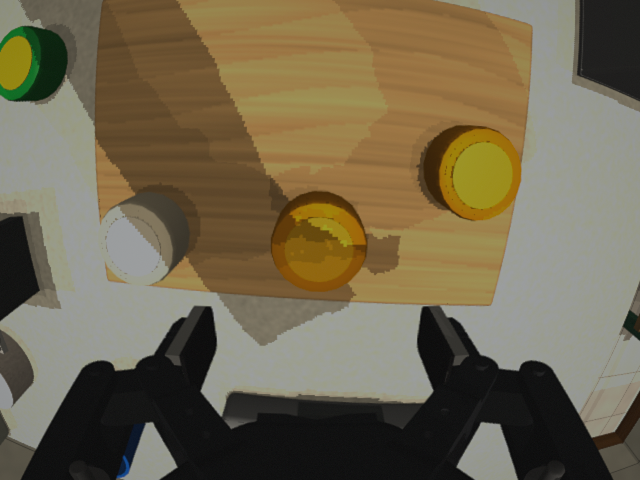

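```bash
python3 -m handwheel '[{"dx":0,"dy":0.06,"dz":0.8,"ax":0,"ay":0,"az":0},{"dx":0,"dy":0,"dz":0.8,"ax":0,"ay":0,"az":0},{"dx":0,"dy":0,"dz":0.8,"ax":0,"ay":0,"az":0},{"dx":0,"dy":0,"dz":0.8,"ax":0,"ay":0,"az":0},{"dx":0,"dy":0,"dz":0.8,"ax":0,"ay":0,"az":0},{"dx":0,"dy":0,"dz":0.55,"ax":0,"ay":0,"az":0},{"dx":0,"dy":0,"dz":0,"ax":0,"ay":0,"az":0}]'
python3 -m handwheel '[{"dx":0,"dy":0,"dz":0,"ax":0,"ay":0,"az":0},{"dx":0,"dy":0,"dz":0,"ax":0,"ay":0,"az":0},{"dx":0,"dy":0,"dz":0,"ax":0,"ay":0,"az":0},{"dx":0,"dy":0,"dz":0,"ax":0,"ay":0,"az":0}]' -1
python3 -m handwheel '[{"dx":0,"dy":0,"dz":-0.8,"ax":0,"ay":0,"az":0},{"dx":0,"dy":0,"dz":-1,"ax":0,"ay":0,"az":0},{"dx":0,"dy":0,"dz":-1,"ax":0,"ay":0,"az":0},{"dx":0,"dy":0,"dz":-1,"ax":0,"ay":0,"az":0},{"dx":0,"dy":0,"dz":-1,"ax":0,"ay":0,"az":0},{"dx":0,"dy":0,"dz":-1,"ax":0,"ay":0,"az":0},{"dx":0,"dy":0,"dz":-1,"ax":-0.57,"ay":0,"az":0},{"dx":0,"dy":0,"dz":0,"ax":-0.57,"ay":0,"az":0},{"dx":0,"dy":0,"dz":0,"ax":0,"ay":0,"az":0}]'
python3 - <<'E'
from ch import *
plan(cw(P,(.335,0,.09))[0],TILT)
E
```

```text
clock: 31.5
eef_pos: [0.5473, 0.3819, 0.0366]
tool_rot: [-0.046, 0.999, -0.001, -0.002]
ft_force: [-0.8, 0.3, -0.2]
grip_width: 0.0857
clock: 31.9
eef_pos: [0.5494, 0.3847, 0.0408]
tool_rot: [-0.047, 0.999, 0.001, 0.002]
ft_force: [0.1, -1.2, 4.2]
grip_width: 0.0628
clock: 32.8
eef_pos: [0.5488, 0.3822, 0.2101]
tool_rot: [-0.045, 0.995, 0.085, -0.003]
ft_force: [0.0, -0.2, -1.6]
grip_width: 0.0626
clk 32.8 pos [0.5488 0.3822 0.2101] F [ 0.  -0.2 -1.6] w 0.0626 j [0.54 0.54 0.33 1.29 0.15 0.46]
turn units [-0.02  0.02 -0.03]  then shift units [ -0.99 -13.59  -0.92]
```

```bash
python3 -m handwheel '[{"dx":-0.07,"dy":-0.97,"dz":-0.1,"ax":0,"ay":0,"az":0},{"dx":-0.07,"dy":-0.97,"dz":-0.1,"ax":0,"ay":0,"az":0},{"dx":-0.07,"dy":-0.97,"dz":-0.1,"ax":0,"ay":0,"az":0},{"dx":-0.07,"dy":-0.97,"dz":-0.1,"ax":0,"ay":0,"az":0},{"dx":-0.07,"dy":-0.97,"dz":-0.1,"ax":0,"ay":0,"az":0},{"dx":-0.07,"dy":-0.97,"dz":-0.1,"ax":0,"ay":0,"az":0},{"dx":-0.07,"dy":-0.97,"dz":-0.1,"ax":0,"ay":0,"az":0},{"dx":-0.07,"dy":-0.97,"dz":-0.1,"ax":0,"ay":0,"az":0},{"dx":-0.07,"dy":-0.97,"dz":-0.1,"ax":0,"ay":0,"az":0},{"dx":-0.07,"dy":-0.97,"dz":0,"ax":0,"ay":0,"az":0},{"dx":-0.07,"dy":-0.97,"dz":0,"ax":0,"ay":0,"az":0},{"dx":-0.07,"dy":-0.97,"dz":0,"ax":0,"ay":0,"az":0}]'
python3 -m handwheel '[{"dx":-0.07,"dy":-0.97,"dz":0,"ax":0,"ay":0,"az":0},{"dx":-0.07,"dy":-0.97,"dz":0,"ax":0,"ay":0,"az":0},{"dx":0,"dy":0,"dz":0,"ax":0,"ay":0,"az":0}]'
python3 - <<'E'
from ch import *
plan(cw(P,(.335,0,.03))[0],TILT)
E
```

```text
clock: 34.0
eef_pos: [0.5958, 0.0961, 0.1803]
tool_rot: [-0.047, 0.995, 0.084, -0.006]
ft_force: [0.6, -0.2, -1.1]
grip_width: 0.0621
clock: 34.3
eef_pos: [0.6038, 0.0468, 0.1713]
tool_rot: [-0.045, 0.995, 0.084, -0.006]
ft_force: [0.6, -0.3, -1.9]
grip_width: 0.0627
clk 34.3 pos [0.6038 0.0468 0.1713] F [ 0.6 -0.3 -1.9] w 0.0627 j [-0.    0.5   0.17  1.26  0.17 -0.09]
turn units [-0.04 -0.02 -0.05]  then shift units [-0.1   0.03  2.3 ]
```

```bash
python3 -m handwheel '[{"dx":-0.1,"dy":0.04,"dz":0.7,"ax":0,"ay":0,"az":0},{"dx":0,"dy":0,"dz":0.6,"ax":0,"ay":0,"az":0},{"dx":0,"dy":0,"dz":0.5,"ax":0,"ay":0,"az":0},{"dx":0,"dy":0,"dz":0.35,"ax":0,"ay":0,"az":0},{"dx":0,"dy":0,"dz":0.15,"ax":0,"ay":0,"az":0},{"dx":0,"dy":0,"dz":0,"ax":0,"ay":0,"az":0}]'
python3 -m handwheel '[{"dx":0,"dy":0,"dz":0.1,"ax":0,"ay":0,"az":0},{"dx":0,"dy":0,"dz":0,"ax":0,"ay":0,"az":0}]'
python3 -m handwheel '[{"dx":0,"dy":0,"dz":0.06,"ax":0,"ay":0,"az":0},{"dx":0,"dy":0,"dz":0,"ax":0,"ay":0,"az":0}]'
```

```text
clock: 34.9
eef_pos: [0.6054, 0.0608, 0.1163]
tool_rot: [-0.047, 0.995, 0.085, -0.005]
ft_force: [0.5, 0.4, -1.2]
grip_width: 0.0625
clock: 35.1
eef_pos: [0.6063, 0.0608, 0.115]
tool_rot: [-0.047, 0.995, 0.085, -0.003]
ft_force: [0.4, -0.5, -0.8]
grip_width: 0.0624
clock: 35.3
eef_pos: [0.6064, 0.0608, 0.1149]
tool_rot: [-0.047, 0.995, 0.085, -0.003]
ft_force: [-1.4, -0.9, 5.3]
grip_width: 0.0626
```

```bash
python3 -m handwheel '[{"dx":0,"dy":0,"dz":0,"ax":0,"ay":0,"az":0},{"dx":0,"dy":0,"dz":0,"ax":0,"ay":0,"az":0},{"dx":0,"dy":0,"dz":0,"ax":0,"ay":0,"az":0}]' 1
python3 -m handwheel '[{"dx":0,"dy":0,"dz":-0.8,"ax":0,"ay":0,"az":0},{"dx":0,"dy":0,"dz":-0.8,"ax":0,"ay":0,"az":0},{"dx":0,"dy":0,"dz":-0.8,"ax":0,"ay":0,"az":0}]'
python3 -m handwheel '[{"dx":0,"dy":0.8,"dz":0,"ax":0,"ay":0,"az":0},{"dx":0,"dy":0.8,"dz":0,"ax":0,"ay":0,"az":0},{"dx":0,"dy":0.8,"dz":0,"ax":0,"ay":0,"az":0},{"dx":0,"dy":0,"dz":0,"ax":0,"ay":0,"az":0},{"dx":0,"dy":0,"dz":0,"ax":0,"ay":0,"az":0}]' -1
python3 - <<'E'
from ch import *
plan(cw(P,(.397,0,.03))[0],TILT)
cv2.imwrite('pics/s13.png',cv2.resize(cam('scene')['img'][150:350,250:450,::-1],None,fx=3,fy=3))
E
```

```text
clock: 35.6
eef_pos: [0.6059, 0.061, 0.113]
tool_rot: [-0.047, 0.995, 0.085, -0.004]
ft_force: [-0.7, -0.5, 0.0]
grip_width: 0.0857
clock: 35.9
eef_pos: [0.6066, 0.0509, 0.1723]
tool_rot: [-0.047, 0.995, 0.085, -0.004]
ft_force: [0.4, 0.4, 0.7]
grip_width: 0.0853
clock: 36.4
eef_pos: [0.6011, 0.11, 0.1821]
tool_rot: [-0.047, 0.995, 0.085, -0.004]
ft_force: [-0.6, -0.8, -0.2]
grip_width: 0.0122
clk 36.4 pos [0.6011 0.11   0.1821] F [-0.6 -0.8 -0.2] w 0.0122 j [0.1  0.49 0.18 1.26 0.17 0.01]
turn units [-0.03  0.   -0.01]  then shift units [ 0.04 -0.05  2.29]
```

View pics/s13.png

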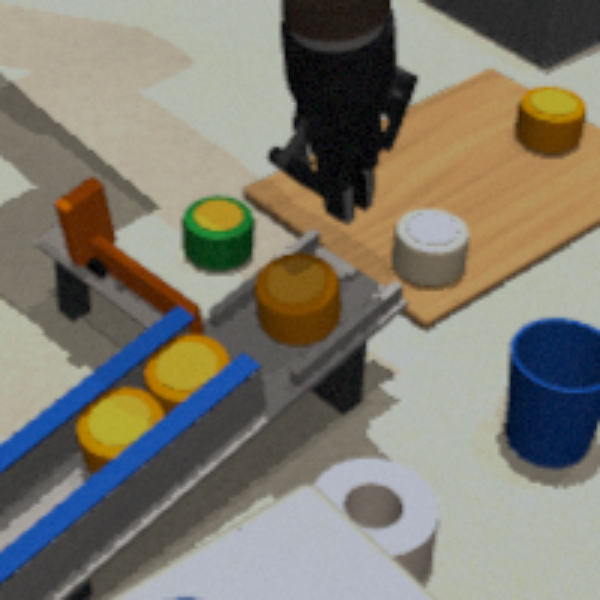

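Third wheel flat at (298,297). Push.

```bash
python3 -m handwheel '[{"dx":0.04,"dy":0,"dz":0.8,"ax":0,"ay":0,"az":0},{"dx":0,"dy":0,"dz":0.7,"ax":0,"ay":0,"az":0},{"dx":0,"dy":0,"dz":0.5,"ax":0,"ay":0,"az":0},{"dx":0,"dy":0,"dz":0.3,"ax":0,"ay":0,"az":0},{"dx":0,"dy":0,"dz":0,"ax":0,"ay":0,"az":0},{"dx":0,"dy":-0.4,"dz":0,"ax":0,"ay":0,"az":0},{"dx":0,"dy":-0.4,"dz":0,"ax":0,"ay":0,"az":0},{"dx":0,"dy":-0.4,"dz":0,"ax":0,"ay":0,"az":0},{"dx":0,"dy":-0.4,"dz":0,"ax":0,"ay":0,"az":0},{"dx":0,"dy":-0.4,"dz":0,"ax":0,"ay":0,"az":0}]'
python3 -m handwheel '[{"dx":0,"dy":-0.4,"dz":0,"ax":0,"ay":0,"az":0},{"dx":0,"dy":-0.4,"dz":0,"ax":0,"ay":0,"az":0},{"dx":0,"dy":-0.4,"dz":0,"ax":0,"ay":0,"az":0},{"dx":0,"dy":-0.4,"dz":0,"ax":0,"ay":0,"az":0}]'
python3 -m handwheel '[{"dx":0,"dy":-0.4,"dz":0,"ax":0,"ay":0,"az":0},{"dx":0,"dy":-0.4,"dz":0,"ax":0,"ay":0,"az":0},{"dx":0,"dy":-0.4,"dz":0,"ax":0,"ay":0,"az":0},{"dx":0,"dy":0,"dz":0,"ax":0,"ay":0,"az":0}]'
python3 -m handwheel '[{"dx":0,"dy":0.2,"dz":0,"ax":0,"ay":0,"az":0},{"dx":0,"dy":0,"dz":-1,"ax":0,"ay":0,"az":0},{"dx":0,"dy":0,"dz":-1,"ax":0,"ay":0,"az":0},{"dx":0,"dy":0,"dz":-1,"ax":0.57,"ay":0,"az":0},{"dx":0,"dy":0,"dz":-0.5,"ax":0.57,"ay":0,"az":0},{"dx":0,"dy":0,"dz":0,"ax":0,"ay":0,"az":0}]'
python3 wheels.py
python3 - <<'E'
from ch import *
plan([.488,.484,.15],tool(185.5))
cv2.imwrite('pics/s14.png',cv2.resize(cam('scene')['img'][150:390,180:450,::-1],None,fx=2.5,fy=2.5))
E
```

```text
clock: 37.45
eef_pos: [0.6043, 0.0693, 0.1175]
tool_rot: [-0.046, 0.995, 0.085, -0.003]
ft_force: [-0.2, 0.7, 1.1]
grip_width: -0.0
clock: 37.85
eef_pos: [0.6078, 0.0307, 0.1104]
tool_rot: [-0.047, 0.995, 0.086, -0.004]
ft_force: [-0.9, 2.7, 2.2]
grip_width: -0.0001
clock: 38.25
eef_pos: [0.6102, -0.0006, 0.1044]
tool_rot: [-0.046, 0.995, 0.084, -0.005]
ft_force: [-0.4, 0.2, -0.2]
grip_width: -0.0002
clock: 38.85
eef_pos: [0.6124, -0.0052, 0.195]
tool_rot: [-0.048, 0.999, -0.0, 0.002]
ft_force: [0.5, 0.3, 0.6]
grip_width: 0.0001
px [635.  48.   9.  63.] pred wh [26.2 23.8] xy(z=.012) [ 1.0283 -0.7425] tri (array([ 0.8193, -0.4623,  0.4067]), np.float64(586.7))
px [409. 203.  35.  21.] pred wh [27.3 26.4] xy(z=.012) [ 0.6399 -0.1662] tri (array([ 0.629 , -0.1373,  0.0894]), np.float64(76.42))
px [528. 269.  29.  27.] pred wh [28.1 27.7] xy(z=.012) [ 0.4798 -0.4312] tri (array([ 0.476 , -0.4204,  0.0395]), np.float64(0.29))
px [128.5 271.   28.   27. ] pred wh [27.9 27.6] xy(z=.012) [0.4885 0.483 ] tri (array([0.489 , 0.4839, 0.0102]), np.float64(0.03))
clk 38.95 pos [ 0.6108 -0.0064  0.1919] F [-0.3  0.1 -0.3] w -0.0001 j [-0.01  0.49  0.22  1.3   0.   -0.11]
turn units [ 0.01 -0.   -0.01]  then shift units [ 3.01 20.    1.68]
```

View pics/s14.png

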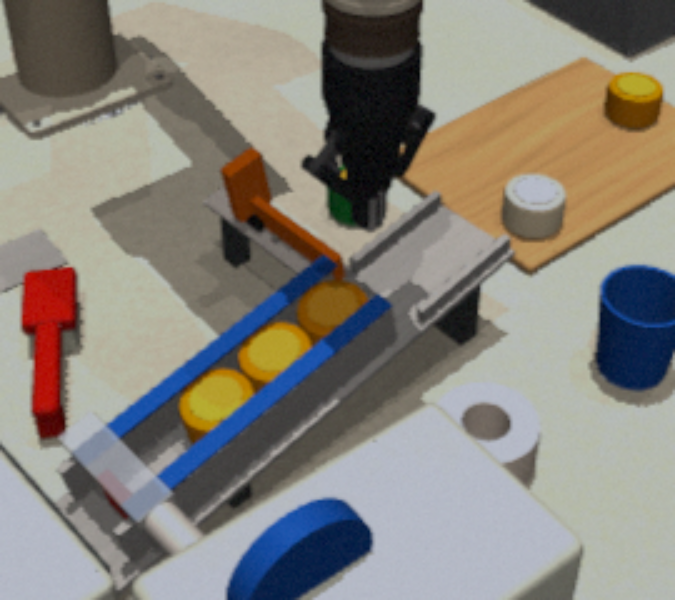

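```bash
python3 -m handwheel '[{"dx":0.15,"dy":1,"dz":0,"ax":0,"ay":0,"az":0},{"dx":0.15,"dy":1,"dz":0,"ax":0,"ay":0,"az":0},{"dx":0.15,"dy":1,"dz":0,"ax":0,"ay":0,"az":0},{"dx":0.15,"dy":1,"dz":0,"ax":0,"ay":0,"az":0},{"dx":0.15,"dy":1,"dz":0,"ax":0,"ay":0,"az":0},{"dx":0.15,"dy":1,"dz":0,"ax":0,"ay":0,"az":0},{"dx":0.15,"dy":1,"dz":0,"ax":0,"ay":0,"az":0},{"dx":0.15,"dy":1,"dz":0,"ax":0,"ay":0,"az":0},{"dx":0.15,"dy":1,"dz":0,"ax":0,"ay":0,"az":0},{"dx":0.15,"dy":1,"dz":0,"ax":0,"ay":0,"az":0},{"dx":0.15,"dy":1,"dz":0,"ax":0,"ay":0,"az":0},{"dx":0.15,"dy":1,"dz":0,"ax":0,"ay":0,"az":0}]' 1
python3 -m handwheel '[{"dx":0.15,"dy":1,"dz":0.2,"ax":0,"ay":0,"az":0},{"dx":0.15,"dy":1,"dz":0.2,"ax":0,"ay":0,"az":0},{"dx":0.15,"dy":1,"dz":0.2,"ax":0,"ay":0,"az":0},{"dx":0.15,"dy":1,"dz":0.2,"ax":0,"ay":0,"az":0},{"dx":0.15,"dy":1,"dz":0.2,"ax":0,"ay":0,"az":0},{"dx":0.15,"dy":1,"dz":0.2,"ax":0,"ay":0,"az":0},{"dx":0.15,"dy":1,"dz":0.2,"ax":0,"ay":0,"az":0},{"dx":0.15,"dy":1,"dz":0.2,"ax":0,"ay":0,"az":0},{"dx":0,"dy":0,"dz":0,"ax":0,"ay":0,"az":0},{"dx":0,"dy":0,"dz":0,"ax":0,"ay":0,"az":0}]'
python3 - <<'E'
from ch import *
cam('wrist','w15.png')
plan([.4885,.484,.037],tool(185.5))
E
```

```text
clock: 40.2
eef_pos: [0.5375, 0.2871, 0.1903]
tool_rot: [-0.046, 0.999, -0.0, -0.002]
ft_force: [-0.2, 0.1, -0.4]
grip_width: 0.0855
clock: 41.2
eef_pos: [0.4892, 0.4827, 0.15]
tool_rot: [-0.047, 0.999, -0.001, -0.002]
ft_force: [-0.9, 0.2, -0.7]
grip_width: 0.0857
clk 41.25 pos [0.4897 0.4823 0.1508] F [-0.4  0.1  0.1] w 0.0854 j [ 0.78  0.67  0.42  1.32 -0.    0.68]
turn units [-0.01 -0.02 -0.02]  then shift units [0.04 0.07 4.55]
```

View pics/w15.png

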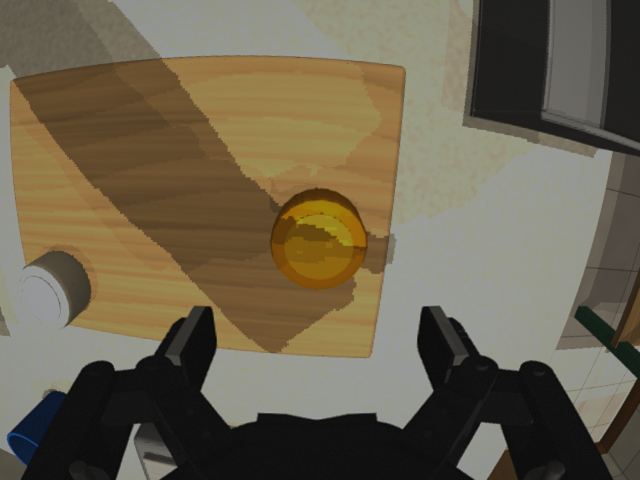

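Last golden wheel at (319,239), centred. Grip it.

```bash
python3 -m handwheel '[{"dx":0,"dy":0.06,"dz":0.8,"ax":0,"ay":0,"az":0},{"dx":0,"dy":0,"dz":0.8,"ax":0,"ay":0,"az":0},{"dx":0,"dy":0,"dz":0.8,"ax":0,"ay":0,"az":0},{"dx":0,"dy":0,"dz":0.8,"ax":0,"ay":0,"az":0},{"dx":0,"dy":0,"dz":0.8,"ax":0,"ay":0,"az":0},{"dx":0,"dy":0,"dz":0.55,"ax":0,"ay":0,"az":0},{"dx":0,"dy":0,"dz":0,"ax":0,"ay":0,"az":0}]'
python3 -m handwheel '[{"dx":0,"dy":0,"dz":0,"ax":0,"ay":0,"az":0},{"dx":0,"dy":0,"dz":0,"ax":0,"ay":0,"az":0},{"dx":0,"dy":0,"dz":0,"ax":0,"ay":0,"az":0},{"dx":0,"dy":0,"dz":0,"ax":0,"ay":0,"az":0}]' -1
python3 -m handwheel '[{"dx":0,"dy":0,"dz":-0.8,"ax":0,"ay":0,"az":0},{"dx":0,"dy":0,"dz":-1,"ax":0,"ay":0,"az":0},{"dx":0,"dy":0,"dz":-1,"ax":0,"ay":0,"az":0},{"dx":0,"dy":0,"dz":-1,"ax":0,"ay":0,"az":0},{"dx":0,"dy":0,"dz":-1,"ax":0,"ay":0,"az":0},{"dx":0,"dy":0,"dz":-1,"ax":0,"ay":0,"az":0},{"dx":0,"dy":0,"dz":-1,"ax":-0.57,"ay":0,"az":0},{"dx":0,"dy":0,"dz":0,"ax":-0.57,"ay":0,"az":0},{"dx":0,"dy":0,"dz":0,"ax":0,"ay":0,"az":0}]'
python3 - <<'E'
from ch import *
plan(cw(P,(.335,0,.09))[0],TILT)
E
```

```text
clock: 41.95
eef_pos: [0.4888, 0.4826, 0.036]
tool_rot: [-0.046, 0.999, -0.002, -0.002]
ft_force: [-0.5, -0.6, -0.0]
grip_width: 0.0856
clock: 42.35
eef_pos: [0.4906, 0.4859, 0.0405]
tool_rot: [-0.047, 0.999, 0.001, 0.001]
ft_force: [0.1, 0.3, 4.9]
grip_width: 0.0628
clock: 43.25
eef_pos: [0.4899, 0.4831, 0.2097]
tool_rot: [-0.046, 0.995, 0.085, -0.003]
ft_force: [0.5, -0.6, -2.8]
grip_width: 0.0626
clk 43.25 pos [0.4899 0.4831 0.2097] F [ 0.5 -0.6 -2.8] w 0.0626 j [0.72 0.56 0.37 1.27 0.14 0.64]
turn units [-0.02  0.01 -0.03]  then shift units [ -2.95 -17.77  -1.68]
```

```bash
python3 -m handwheel '[{"dx":-0.16,"dy":-0.98,"dz":-0.14,"ax":0,"ay":0,"az":0},{"dx":-0.16,"dy":-0.98,"dz":-0.14,"ax":0,"ay":0,"az":0},{"dx":-0.16,"dy":-0.98,"dz":-0.14,"ax":0,"ay":0,"az":0},{"dx":-0.16,"dy":-0.98,"dz":-0.14,"ax":0,"ay":0,"az":0},{"dx":-0.16,"dy":-0.98,"dz":-0.14,"ax":0,"ay":0,"az":0},{"dx":-0.16,"dy":-0.98,"dz":-0.14,"ax":0,"ay":0,"az":0},{"dx":-0.16,"dy":-0.98,"dz":-0.14,"ax":0,"ay":0,"az":0},{"dx":-0.16,"dy":-0.98,"dz":-0.14,"ax":0,"ay":0,"az":0},{"dx":-0.16,"dy":-0.98,"dz":-0.14,"ax":0,"ay":0,"az":0},{"dx":-0.16,"dy":-0.98,"dz":-0.14,"ax":0,"ay":0,"az":0},{"dx":-0.16,"dy":-0.98,"dz":-0.14,"ax":0,"ay":0,"az":0},{"dx":-0.16,"dy":-0.98,"dz":-0.14,"ax":0,"ay":0,"az":0}]'
python3 -m handwheel '[{"dx":-0.16,"dy":-0.98,"dz":0,"ax":0,"ay":0,"az":0},{"dx":-0.16,"dy":-0.98,"dz":0,"ax":0,"ay":0,"az":0},{"dx":-0.16,"dy":-0.98,"dz":0,"ax":0,"ay":0,"az":0},{"dx":-0.16,"dy":-0.98,"dz":0,"ax":0,"ay":0,"az":0},{"dx":-0.16,"dy":-0.98,"dz":0,"ax":0,"ay":0,"az":0},{"dx":-0.16,"dy":-0.98,"dz":0,"ax":0,"ay":0,"az":0},{"dx":0,"dy":0,"dz":0,"ax":0,"ay":0,"az":0},{"dx":0,"dy":0,"dz":0,"ax":0,"ay":0,"az":0}]'
python3 - <<'E'
from ch import *
plan(cw(P,(.337,0,.03))[0],TILT)
E
```

```text
clock: 44.45
eef_pos: [0.5649, 0.1933, 0.199]
tool_rot: [-0.047, 0.995, 0.084, -0.005]
ft_force: [-0.2, 0.1, -1.8]
grip_width: 0.0624
clock: 45.25
eef_pos: [0.6023, 0.052, 0.174]
tool_rot: [-0.046, 0.995, 0.085, -0.005]
ft_force: [0.4, -0.2, -1.5]
grip_width: 0.0626
clk 45.25 pos [0.6023 0.052  0.174 ] F [ 0.4 -0.2 -1.5] w 0.0626 j [ 0.01  0.5   0.17  1.26  0.17 -0.09]
turn units [-0.02 -0.01 -0.03]  then shift units [-0.14 -0.11  2.37]
```

```bash
python3 -m handwheel '[{"dx":-0.14,"dy":-0.1,"dz":0.75,"ax":0,"ay":0,"az":0},{"dx":0,"dy":0,"dz":0.6,"ax":0,"ay":0,"az":0},{"dx":0,"dy":0,"dz":0.5,"ax":0,"ay":0,"az":0},{"dx":0,"dy":0,"dz":0.35,"ax":0,"ay":0,"az":0},{"dx":0,"dy":0,"dz":0.15,"ax":0,"ay":0,"az":0},{"dx":0,"dy":0,"dz":0,"ax":0,"ay":0,"az":0}]'
python3 -m handwheel '[{"dx":0,"dy":0,"dz":0.08,"ax":0,"ay":0,"az":0},{"dx":0,"dy":0,"dz":0,"ax":0,"ay":0,"az":0}]'
python3 -m handwheel '[{"dx":0,"dy":0,"dz":0.06,"ax":0,"ay":0,"az":0},{"dx":0,"dy":0,"dz":0,"ax":0,"ay":0,"az":0}]'
```

```text
clock: 45.85
eef_pos: [0.605, 0.0603, 0.1162]
tool_rot: [-0.047, 0.995, 0.085, -0.005]
ft_force: [-0.1, -0.9, -2.1]
grip_width: 0.0628
clock: 46.05
eef_pos: [0.6057, 0.0602, 0.1152]
tool_rot: [-0.047, 0.995, 0.085, -0.003]
ft_force: [0.0, -0.2, -0.7]
grip_width: 0.0626
clock: 46.25
eef_pos: [0.6059, 0.0603, 0.1144]
tool_rot: [-0.047, 0.995, 0.085, -0.003]
ft_force: [-1.1, -0.4, 2.9]
grip_width: 0.0622
```

```bash
python3 -m handwheel '[{"dx":0,"dy":0,"dz":0,"ax":0,"ay":0,"az":0},{"dx":0,"dy":0,"dz":0,"ax":0,"ay":0,"az":0},{"dx":0,"dy":0,"dz":0,"ax":0,"ay":0,"az":0}]' 1
python3 -m handwheel '[{"dx":0,"dy":0,"dz":-0.8,"ax":0,"ay":0,"az":0},{"dx":0,"dy":0,"dz":-0.8,"ax":0,"ay":0,"az":0},{"dx":0,"dy":0,"dz":-0.8,"ax":0,"ay":0,"az":0}]'
python3 -m handwheel '[{"dx":0,"dy":0.8,"dz":0,"ax":0,"ay":0,"az":0},{"dx":0,"dy":0.8,"dz":0,"ax":0,"ay":0,"az":0},{"dx":0,"dy":0.8,"dz":0,"ax":0,"ay":0,"az":0},{"dx":0,"dy":0,"dz":0,"ax":0,"ay":0,"az":0},{"dx":0,"dy":0,"dz":0,"ax":0,"ay":0,"az":0}]' -1
python3 - <<'E'
from ch import *
plan(cw(P,(.397,0,.03))[0],TILT)
cv2.imwrite('pics/s16.png',cv2.resize(cam('scene')['img'][150:350,250:450,::-1],None,fx=3,fy=3))
E
```

```text
clock: 46.55
eef_pos: [0.6054, 0.0605, 0.1132]
tool_rot: [-0.047, 0.995, 0.085, -0.004]
ft_force: [-0.4, 0.4, -0.3]
grip_width: 0.0854
clock: 46.85
eef_pos: [0.6061, 0.0503, 0.1726]
tool_rot: [-0.047, 0.995, 0.085, -0.004]
ft_force: [1.2, -0.2, 0.0]
grip_width: 0.0853
clock: 47.35
eef_pos: [0.6007, 0.1094, 0.1824]
tool_rot: [-0.047, 0.995, 0.085, -0.004]
ft_force: [0.9, 0.4, -0.7]
grip_width: 0.0124
clk 47.35 pos [0.6007 0.1094 0.1824] F [ 0.9  0.4 -0.7] w 0.0124 j [0.1  0.49 0.18 1.26 0.17 0.01]
turn units [-0.03  0.   -0.01]  then shift units [ 0.02 -0.03  2.31]
```

View pics/s16.png

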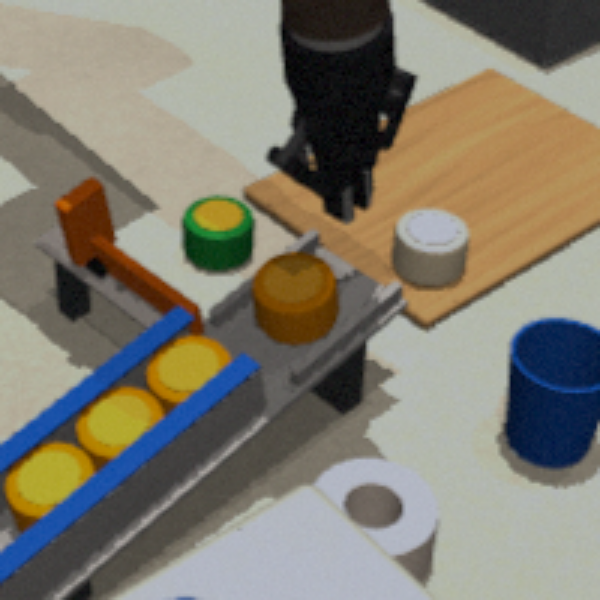

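```bash
python3 -m handwheel '[{"dx":0.02,"dy":0,"dz":0.8,"ax":0,"ay":0,"az":0},{"dx":0,"dy":0,"dz":0.7,"ax":0,"ay":0,"az":0},{"dx":0,"dy":0,"dz":0.5,"ax":0,"ay":0,"az":0},{"dx":0,"dy":0,"dz":0.3,"ax":0,"ay":0,"az":0},{"dx":0,"dy":0,"dz":0,"ax":0,"ay":0,"az":0},{"dx":0,"dy":-0.4,"dz":0,"ax":0,"ay":0,"az":0},{"dx":0,"dy":-0.4,"dz":0,"ax":0,"ay":0,"az":0},{"dx":0,"dy":-0.4,"dz":0,"ax":0,"ay":0,"az":0},{"dx":0,"dy":-0.4,"dz":0,"ax":0,"ay":0,"az":0},{"dx":0,"dy":-0.4,"dz":0,"ax":0,"ay":0,"az":0}]'
python3 -m handwheel '[{"dx":0,"dy":-0.4,"dz":0,"ax":0,"ay":0,"az":0},{"dx":0,"dy":-0.4,"dz":0,"ax":0,"ay":0,"az":0},{"dx":0,"dy":-0.4,"dz":0,"ax":0,"ay":0,"az":0},{"dx":0,"dy":-0.4,"dz":0,"ax":0,"ay":0,"az":0}]'
python3 -m handwheel '[{"dx":0,"dy":-0.3,"dz":0,"ax":0,"ay":0,"az":0},{"dx":0,"dy":-0.3,"dz":0,"ax":0,"ay":0,"az":0},{"dx":0,"dy":-0.3,"dz":0,"ax":0,"ay":0,"az":0},{"dx":0,"dy":-0.15,"dz":0,"ax":0,"ay":0,"az":0}]'
python3 -m handwheel '[{"dx":0,"dy":-0.1,"dz":0,"ax":0,"ay":0,"az":0},{"dx":0,"dy":0,"dz":0,"ax":0,"ay":0,"az":0}]'
python3 -m handwheel '[{"dx":0,"dy":-0.1,"dz":0,"ax":0,"ay":0,"az":0},{"dx":0,"dy":0,"dz":0,"ax":0,"ay":0,"az":0}]'
python3 - <<'E'
from ch import *
plan(cw(P,(.271,0,.03))[0],TILT)
E
```

```text
clock: 48.4
eef_pos: [0.6043, 0.0687, 0.1177]
tool_rot: [-0.046, 0.995, 0.085, -0.004]
ft_force: [0.4, 1.6, 1.5]
grip_width: -0.0002
clock: 48.8
eef_pos: [0.6079, 0.0302, 0.1108]
tool_rot: [-0.047, 0.995, 0.086, -0.004]
ft_force: [-0.8, 2.8, 2.0]
grip_width: -0.0001
clock: 49.2
eef_pos: [0.6102, 0.0042, 0.1061]
tool_rot: [-0.046, 0.995, 0.085, -0.004]
ft_force: [0.4, 3.4, 3.5]
grip_width: 0.0002
clock: 49.4
eef_pos: [0.6104, 0.0018, 0.1055]
tool_rot: [-0.046, 0.995, 0.085, -0.004]
ft_force: [-0.6, 2.5, 1.2]
grip_width: -0.0003
clock: 49.6
eef_pos: [0.6105, -0.0002, 0.1051]
tool_rot: [-0.047, 0.995, 0.085, -0.004]
ft_force: [1.0, 1.9, 2.7]
grip_width: 0.0001
clk 49.6 pos [ 6.105e-01 -2.000e-04  1.051e-01] F [1.  1.9 2.7] w 0.0001 j [-0.08  0.57  0.11  1.13  0.17 -0.17]
turn units [-0.03  0.   -0.02]  then shift units [-0.01 -0.2   0.03]
```

Keep inching until the force rises at the stop.

```bash
for i in 1; do python3 -m handwheel '[{"dx":0,"dy":-0.1,"dz":0,"ax":0,"ay":0,"az":0},{"dx":0,"dy":0,"dz":0,"ax":0,"ay":0,"az":0}]'; done
python3 -m handwheel '[{"dx":0,"dy":-0.1,"dz":0,"ax":0,"ay":0,"az":0},{"dx":0,"dy":0,"dz":0,"ax":0,"ay":0,"az":0}]'
python3 -m handwheel '[{"dx":0,"dy":-0.1,"dz":0,"ax":0,"ay":0,"az":0},{"dx":0,"dy":0,"dz":0,"ax":0,"ay":0,"az":0}]'
python3 - <<'E'
from ch import *
plan(cw(P,(.271,0,.03))[0],TILT)
c=cam('top');print(np.round(c['eye'],2))
cv2.imwrite('pics/s17.png',cv2.resize(cam('scene')['img'][200:400,180:380,::-1],None,fx=3,fy=3))
cv2.imwrite('pics/t17.png',cv2.resize(c['img'][160:310,270:490,::-1],None,fx=3.5,fy=3.5))
E
```

```text
clock: 49.8
eef_pos: [0.6107, -0.0027, 0.1047]
tool_rot: [-0.047, 0.995, 0.085, -0.004]
ft_force: [0.3, 2.7, 2.7]
grip_width: -0.0002
clock: 50.0
eef_pos: [0.6109, -0.0052, 0.1043]
tool_rot: [-0.047, 0.995, 0.085, -0.004]
ft_force: [-0.2, 2.7, 2.7]
grip_width: -0.0003
clock: 50.2
eef_pos: [0.611, -0.0054, 0.1043]
tool_rot: [-0.047, 0.995, 0.088, -0.004]
ft_force: [-1.4, 9.1, 4.9]
grip_width: 0.0005
clk 50.2 pos [ 0.611  -0.0054  0.1043] F [-1.4  9.1  4.9] w 0.0005 j [-0.09  0.57  0.11  1.14  0.17 -0.19]
turn units [ 0.01  0.   -0.01]  then shift units [-0.01  0.01  0.03]
[0.28 0.03 1.36]
```

View pics/s17.png

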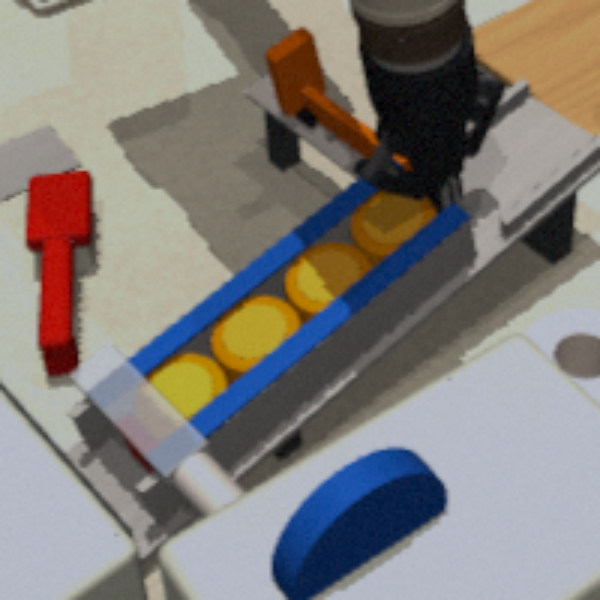

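View pics/t17.png

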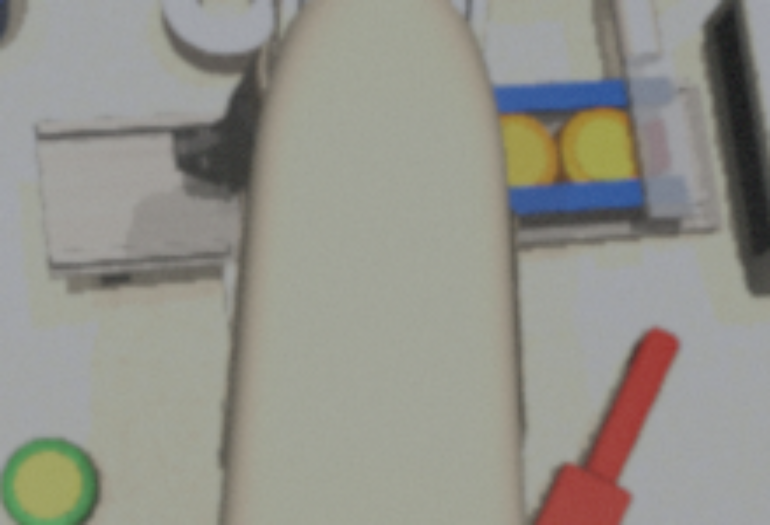

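```bash
python3 -m handwheel '[{"dx":0,"dy":-0.1,"dz":0,"ax":0,"ay":0,"az":0},{"dx":0,"dy":0,"dz":0,"ax":0,"ay":0,"az":0}]'
python3 -m handwheel '[{"dx":0,"dy":0.2,"dz":0,"ax":0,"ay":0,"az":0},{"dx":0,"dy":0.2,"dz":0,"ax":0,"ay":0,"az":0},{"dx":0,"dy":0,"dz":-1,"ax":0,"ay":0,"az":0},{"dx":0,"dy":0,"dz":-1,"ax":0,"ay":0,"az":0},{"dx":0,"dy":0,"dz":-1,"ax":0.57,"ay":0,"az":0},{"dx":0,"dy":0,"dz":-1,"ax":0.57,"ay":0,"az":0},{"dx":0,"dy":0,"dz":0,"ax":0,"ay":0,"az":0}]'
python3 - <<'E'
from ch import *
plan([.40,.05,.22],tool(95.5))
cv2.imwrite('pics/s18.png',cv2.resize(cam('scene')['img'][200:400,180:380,::-1],None,fx=3,fy=3))
E
```

```text
clock: 50.5
eef_pos: [0.611, -0.0056, 0.1044]
tool_rot: [-0.048, 0.995, 0.09, -0.004]
ft_force: [-1.8, 14.1, 6.3]
grip_width: -0.0002
clock: 51.2
eef_pos: [0.6141, -0.0145, 0.2082]
tool_rot: [-0.048, 0.999, -0.001, 0.004]
ft_force: [0.8, 1.0, 0.1]
grip_width: 0.0003
clk 51.2 pos [ 0.6141 -0.0145  0.2082] F [0.8 1.  0.1] w 0.0003 j [-0.02  0.48  0.25  1.33 -0.   -0.12]
turn units [ 0.02  0.06 10.47]  then shift units [ 3.39 -8.28 -0.47]
```

View pics/s18.png

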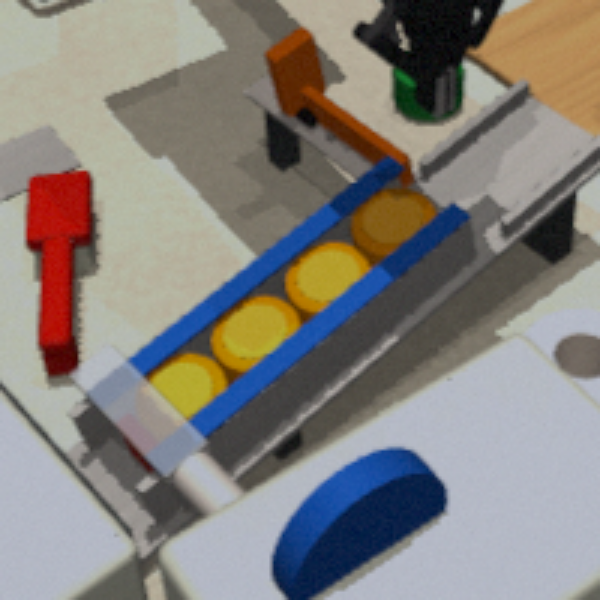

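```bash
python3 -m handwheel '[{"dx":1,"dy":0,"dz":-0.1,"ax":0,"ay":0,"az":0},{"dx":1,"dy":0,"dz":0,"ax":0,"ay":0,"az":0},{"dx":1,"dy":0,"dz":0,"ax":0,"ay":0,"az":0},{"dx":1,"dy":0,"dz":0,"ax":0,"ay":0,"az":0},{"dx":1,"dy":0,"dz":0,"ax":0,"ay":0,"az":0},{"dx":1,"dy":0,"dz":0,"ax":0,"ay":0,"az":0},{"dx":1,"dy":0,"dz":0,"ax":0,"ay":0,"az":0},{"dx":1,"dy":0,"dz":0,"ax":0,"ay":0,"az":0},{"dx":0.2,"dy":0,"dz":0,"ax":0,"ay":0,"az":0},{"dx":0,"dy":0,"dz":0,"ax":0,"ay":0,"az":0}]' -1
python3 - <<'E'
from ch import *
plan([.409,-.027,.130],tool(185.5))
c=cam('top')
im=cv2.resize(c['img'][160:310,270:490,::-1],None,fx=3.5,fy=3.5)
pr=lambda p:tuple(((proj(c,cw(P,p))[0]-[270,160])*3.5+1.2).astype(int))
for k in range(4):
    pts=np.array([pr((.032+.064*k+.03*np.cos(a),.03*np.sin(a),.038)) for a in np.linspace(0,6.28,40)])
    cv2.polylines(im,[pts],True,(255,0,0),1)
cv2.imwrite('pics/t19.png',im)
S=cam('scene');
im=cv2.resize(S['img'][200:400,180:380,::-1],None,fx=3,fy=3)
for k in range(4):
    q=((proj(S,cw(P,[(.032+.064*k+.03*np.cos(a),.03*np.sin(a),.038) for a in np.linspace(0,6.28,40)]))-[180,200])*3+1).astype(int)
    cv2.polylines(im,[q],True,(255,0,0),1)
cv2.imwrite('pics/s19.png',im)
E
```

```text
clock: 52.25
eef_pos: [0.407, -0.0346, 0.2057]
tool_rot: [-0.046, 0.999, 0.0, -0.001]
ft_force: [0.7, 0.3, -0.3]
grip_width: -0.0
clk 52.25 pos [ 0.407  -0.0346  0.2057] F [ 0.7  0.3 -0.3] w -0.0 j [-0.08  0.09 -0.3   1.18 -0.   -0.18]
turn units [ 0.   -0.01 -0.02]  then shift units [-0.11  0.3   3.03]
```

View pics/t19.png

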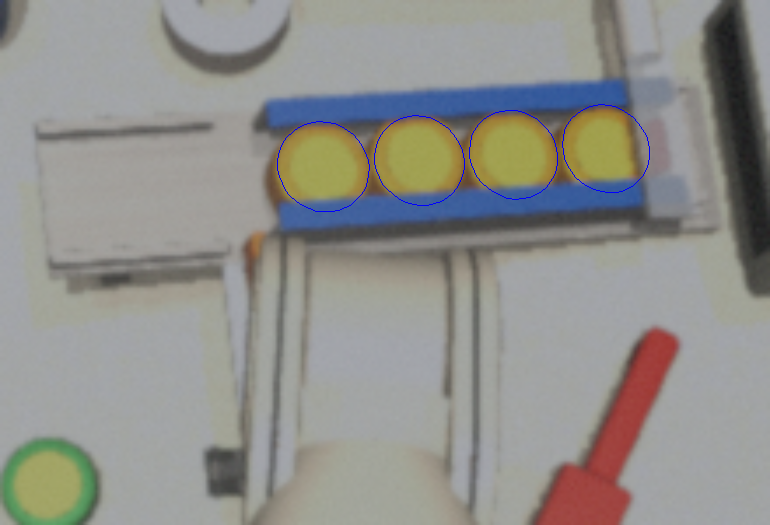

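View pics/s19.png

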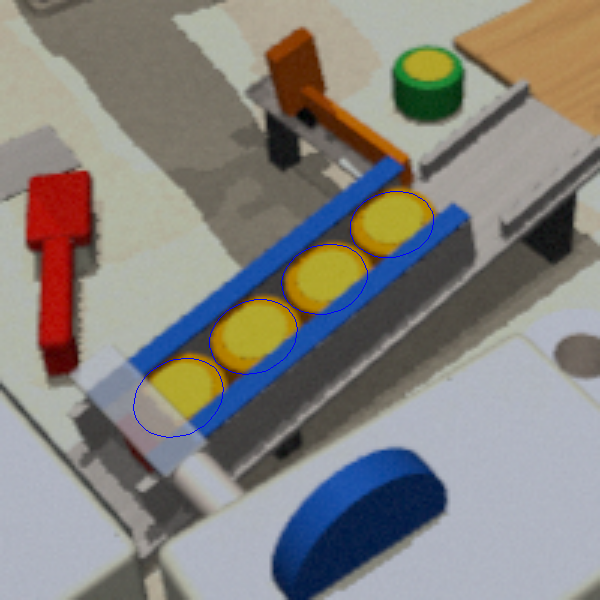

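Both views show the four wheels on their predicted places (blue rings), gate still open. Now shut the gate from behind the paddle with the closed fingers.

```bash
python3 -m handwheel '[{"dx":-0.05,"dy":0.3,"dz":0,"ax":0,"ay":0,"az":0},{"dx":0,"dy":0,"dz":0.8,"ax":0,"ay":0,"az":0},{"dx":0,"dy":0,"dz":0.8,"ax":0,"ay":0,"az":0},{"dx":0,"dy":0,"dz":0.8,"ax":0,"ay":0,"az":0},{"dx":0,"dy":0,"dz":0.6,"ax":0,"ay":0,"az":0},{"dx":0,"dy":0,"dz":0,"ax":0,"ay":0,"az":0}]'
python3 - <<'E'
from ch import *
plan([.409,-.027,.130],tool(185.5))
cv2.imwrite('pics/s20.png',cv2.resize(cam('scene')['img'][180:380,200:400,::-1],None,fx=3,fy=3))
cam('wrist','w20.png')
E
```

```text
clock: 52.95
eef_pos: [0.4074, -0.0259, 0.1295]
tool_rot: [-0.047, 0.999, 0.0, -0.002]
ft_force: [0.1, 0.4, 0.0]
grip_width: 0.0001
clk 52.95 pos [ 0.4074 -0.0259  0.1295] F [0.1 0.4 0. ] w 0.0001 j [-0.06  0.16 -0.43  0.98  0.   -0.16]
turn units [ 0.01 -0.03 -0.01]  then shift units [-0.06 -0.05 -0.02]
```

View pics/s20.png

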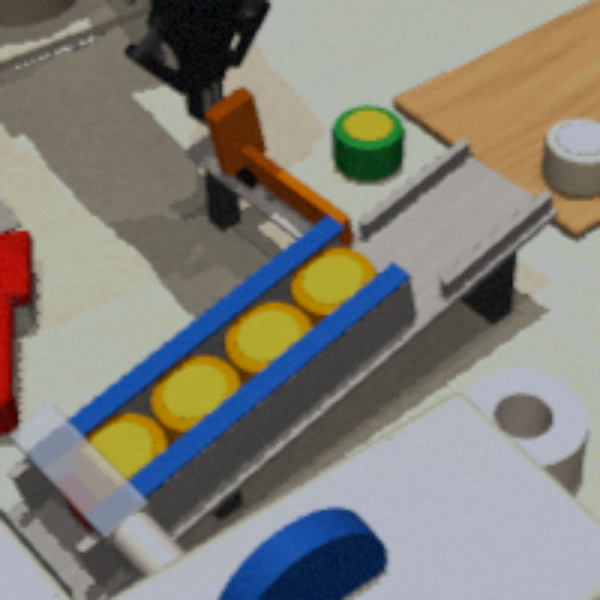

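View pics/w20.png

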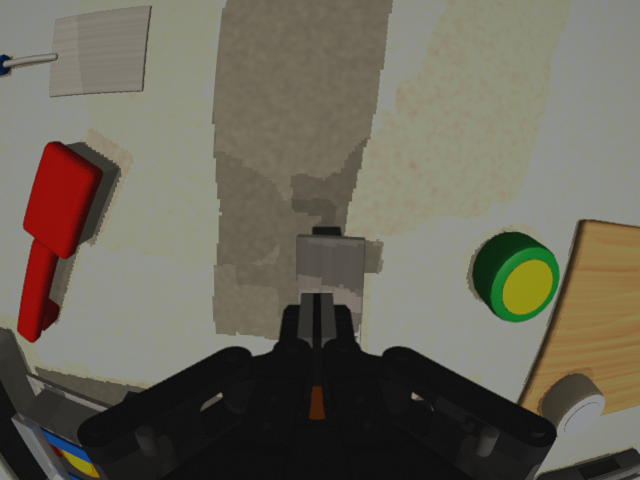

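```bash
python3 -m handwheel '[{"dx":-0.4,"dy":0,"dz":0,"ax":0,"ay":0,"az":0},{"dx":-0.4,"dy":0,"dz":0,"ax":0,"ay":0,"az":0},{"dx":-0.4,"dy":0,"dz":0,"ax":0,"ay":0,"az":0},{"dx":-0.4,"dy":0,"dz":0,"ax":0,"ay":0,"az":0},{"dx":-0.4,"dy":0,"dz":0,"ax":0,"ay":0,"az":0},{"dx":-0.4,"dy":0,"dz":0,"ax":0,"ay":0,"az":0},{"dx":-0.4,"dy":0,"dz":0,"ax":0,"ay":0,"az":0}]'
python3 -m handwheel '[{"dx":-0.3,"dy":0,"dz":0,"ax":0,"ay":0,"az":0},{"dx":-0.3,"dy":0,"dz":0,"ax":0,"ay":0,"az":0}]'
python3 -m handwheel '[{"dx":-0.2,"dy":0,"dz":0,"ax":0,"ay":0,"az":0},{"dx":-0.2,"dy":0,"dz":0,"ax":0,"ay":0,"az":0}]'
python3 -m handwheel '[{"dx":-0.2,"dy":0,"dz":0,"ax":0,"ay":0,"az":0},{"dx":0,"dy":0,"dz":0,"ax":0,"ay":0,"az":0}]'
```

```text
clock: 53.75
eef_pos: [0.4789, -0.0199, 0.1315]
tool_rot: [-0.047, 0.999, 0.0, -0.0]
ft_force: [-1.6, 0.8, 0.2]
grip_width: -0.0001
clock: 53.95
eef_pos: [0.4927, -0.0185, 0.1313]
tool_rot: [-0.047, 0.999, -0.0, -0.001]
ft_force: [-16.3, -2.4, 8.8]
grip_width: 0.0
clock: 54.15
eef_pos: [0.5001, -0.0176, 0.1302]
tool_rot: [-0.047, 0.999, 0.0, -0.004]
ft_force: [-3.5, 0.6, -0.7]
grip_width: -0.0005
clock: 54.35
eef_pos: [0.506, -0.0172, 0.1307]
tool_rot: [-0.047, 0.999, 0.0, -0.003]
ft_force: [-6.3, 0.0, 0.8]
grip_width: 0.0
```

```bash
python3 -m handwheel '[{"dx":-0.15,"dy":0,"dz":0,"ax":0,"ay":0,"az":0},{"dx":0,"dy":0,"dz":0,"ax":0,"ay":0,"az":0}]'
python3 -m handwheel '[{"dx":-0.15,"dy":0,"dz":0,"ax":0,"ay":0,"az":0},{"dx":0,"dy":0,"dz":0,"ax":0,"ay":0,"az":0}]'
```

```text
clock: 54.55
eef_pos: [0.506, -0.017, 0.13]
tool_rot: [-0.047, 0.999, 0.0, -0.006]
ft_force: [-14.9, -0.2, 3.6]
grip_width: 0.0
clock: 54.75
eef_pos: [0.5058, -0.0169, 0.1291]
tool_rot: [-0.047, 0.999, -0.0, -0.01]
ft_force: [-23.0, -1.3, 7.0]
grip_width: -0.0001
```

Hard end stop reached after the detent (force peak 16 N, dip, then a rising wall). Back off and check.

```bash
python3 -m handwheel '[{"dx":0.4,"dy":0,"dz":0,"ax":0,"ay":0,"az":0},{"dx":0.5,"dy":0,"dz":0,"ax":0,"ay":0,"az":0},{"dx":0.5,"dy":0,"dz":0,"ax":0,"ay":0,"az":0},{"dx":0.5,"dy":0,"dz":-0.5,"ax":0,"ay":0,"az":0},{"dx":0.8,"dy":0,"dz":-0.8,"ax":0,"ay":0,"az":0},{"dx":1,"dy":0,"dz":-1,"ax":0,"ay":0,"az":0},{"dx":1,"dy":0,"dz":-1,"ax":0,"ay":0,"az":0},{"dx":1,"dy":0,"dz":-1,"ax":0,"ay":0,"az":0},{"dx":0,"dy":0,"dz":0,"ax":0,"ay":0,"az":0},{"dx":0,"dy":0,"dz":0,"ax":0,"ay":0,"az":0}]'
python3 - <<'E'
from ch import *
c=cam('top');S=cam('scene')
a=cv2.resize(c['img'][160:310,270:490,::-1],None,fx=2.7,fy=2.7);b=cv2.resize(S['img'][200:380,180:380,::-1],None,fx=3,fy=3)
cv2.imwrite('pics/t21.png',a)
tip=np.array([(.27,x,.08) for x in(-.085,-.165)])
im=b.copy()
for k in range(4):
    q=((proj(S,cw(P,[(.032+.064*k+.03*np.cos(a),.03*np.sin(a),.038) for a in np.linspace(0,6.28,40)]))-[180,200])*3+1).astype(int)
    cv2.polylines(im,[q],True,(255,0,0),1)
for n,col in((-.085,(0,255,0)),(-.165,(0,0,255))):
    q=((proj(S,cw(P,[(.27+a,n+bb,.081) for a,bb in((-.02,-.008),(.02,-.008),(.02,.008),(-.02,.008))]))-[180,200])*3+1).astype(int)
    cv2.polylines(im,[q],True,col,1)
cv2.imwrite('pics/s21.png',im)
print(bot.get_obs()['eef_pos'],bot.get_obs()['ft_force'])
for n in('pale_cheese','brush','coat_jar','label_roll','spatula','cup'):
    print(n,[(round(d['confidence'],2),np.round(d['rect'])) for d in bot.trace(n,c)[:2]])
E
```

```text
clock: 55.75
eef_pos: [0.3751, -0.0299, 0.2402]
tool_rot: [-0.047, 0.999, -0.0, 0.003]
ft_force: [1.5, 0.2, 0.4]
grip_width: -0.0002
[ 0.37438116 -0.02978102  0.23870055] [-0.4975306   0.07346134  0.39526485]
pale_cheese [(0.64, array([231., 242.,  29.,  29.])), (0.64, array([348., 222.,  24.,  58.]))]
brush [(0.64, array([440., 292.,  47.,  81.])), (0.45, array([440., 202.,  22.,  23.]))]
coat_jar [(0.78, array([526., 270.,  40.,  31.])), (0.22, array([231., 240.,  27.,  25.]))]
label_roll [(0.92, array([335., 160.,  39.,  40.])), (0.17, array([440., 291.,  49.,  78.]))]
spatula [(0.66, array([470., 361., 124.,  25.]))]
cup [(0.95, array([257., 157.,  37.,  44.]))]
```

View pics/s21.png

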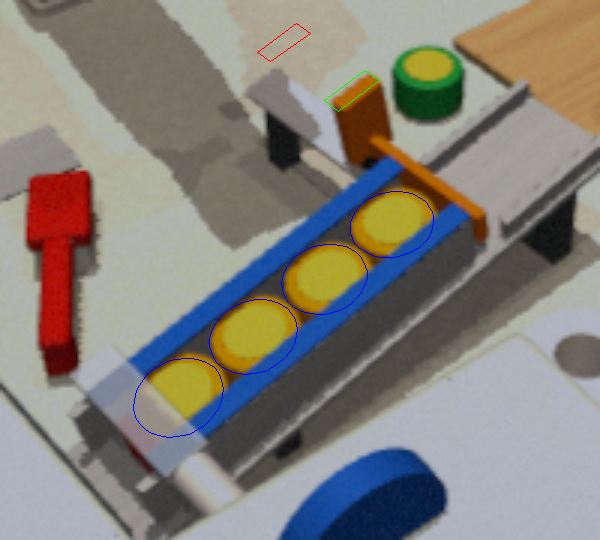

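View pics/t21.png

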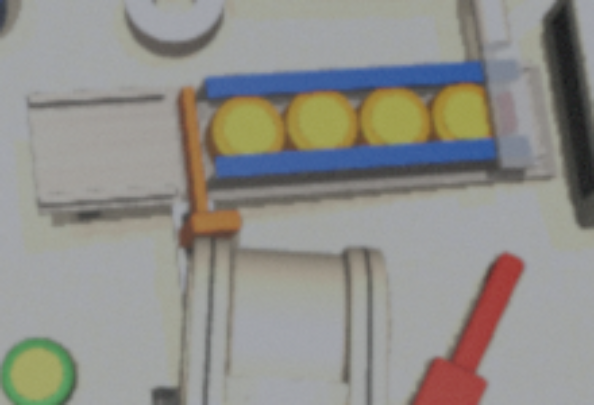

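```bash
python3 -c "
from workcell import bot
print(bot.job_done())"
```

```text
the job is handed in; nothing more can be done
None
```

The job is done and handed in at about 56 s of the 210 s. I gripped the gate's handle paddle and drew it to its open end stop. Then I loaded all four golden wheels one at a time, pushed the row down against the red stop, and pushed the gate shut with closed fingers. `job_done()` gives no verdict, so the result rests on my own checks below.

- **Wheels:** In the last scene view they sit on their predicted places to within about 2 mm. The push force went from about 3 N to 9 N, then 14 N, where the row should meet the stop.
- **Gate:** There was a 16 N force peak at the detent, then a drop. A hard stop about 13 mm further on took 23 N without moving. The final pictures show the paddle at the shut position and the gate across the channel. I could not read the joint value directly; I estimate about 0.078–0.080 m.
- **Other things:** In the last top view the pale wheel and the brush show where they were at the start (within about 2 pixels). The jar, label roll, spatula and cup look unmoved when compared by eye. The green look-alike wheel was left alone.
- **Checks that failed or disagreed:**
  - My first fit put the deck at the stop at 25 mm, against the stated 28 mm. I used 27 mm and felt for contact when setting each wheel down.
  - Colour matching in the scene view gave no usable height for two wheels at first. I placed those from the top view and checked them with the wrist camera before gripping.
  - The first move command was refused because each row needs all six numbers.

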